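Hold a lens over the test port

ROBOT

A 6-joint arm with a two-finger parallel gripper is mounted at the origin on the work surface. World frame = base frame: x ahead of the robot, y to its left, z up, the work surface at z = 0. Lengths are in m, angles in degrees, forces in N, time in s.
With the tool pointing down it reaches from about 0.375 to 0.9 m from the base axis. Payload 3.1 kg.
Tool frame: the origin (TCP) lies where the fingers leave the gripper's body, on its centre line; the fingertips stand 70 mm ahead of it and the grasp point (between the pads) lies 51 mm ahead of it; y points along the fingers, z is the direction in which the jaws open and shut, and the axes are right-handed (so a half turn about y gives the same grasp; the last joint's range is limited). The gripper opens to 87 mm and grips with 3 to 60 N. Pads are 19 mm wide; open, the fingers measure 117 mm over their backs; the gripper's body (75 mm by 190 mm) begins 51 mm behind the grasp point.
Start: joints at [54.173, 30.224, 82.088, -0, 67.689, -10.227], TCP at [0.27, 0.564, 0.292] pointing down, gripper open.
Joint ranges: [-176.69, 176.69], [-43.24, 126.21], [12.49, 139.97], [-82, 262], [0, 151.66], [-163.58, 163.58]. Speed limits (degrees/s): [159.86, 159.86, 180, 180, 180, 180].

INTERFACE

Orientations are given as a 3x3 rotation matrix whose columns are the frame's x, y, z axes.
In Python, from rig import bot gives the robot as it stands.
- The arm moves only by the shell command python3 -m pendant 'ROWS'. ROWS is JSON, a list of rows, each a list of 3 entries, a list of its own where there are three numbers: the shift along the tool's x, y, z in cm, then the turn, a rotation vector about the tool's x, y, z in rad, then the closure, from 0 (fully open) to 1 (shut). In form: [[[dx, dy, dz], [ax, ay, az], jaw], ...]. A call has 1 to 20 rows; each row shifts and turns the commanded pose from where the row before left it, along the tool's axes as they then stand; what a row does not reach is not made up. A row lasts 1/12 s, in which the tool goes at most 41.7 mm and 7.16 degrees, less where a joint would pass 70% of its speed; a pose out of reach is approached as far as the arm can. A call with a gripper value outside its range is refused whole. The fingers move at their own pace and stop on an object; the grip force is fixed at half the most. Time passes only in rows, so rows that do not move let the fingers close. It gives the time, the measured TCP pose, the force and the opening at its end, in the units of the state.
- bot.read_state(): the state, without advancing time (a new reading comes with each control period).
- bot.capture(name): name is "scene" or "top"; returns a dict with "img" (400x640x3 uint8, red, green, blue), "fx", "fy", "cx", "cy" (pixels), "k1" (the pictures are not rectified: a ray, as slopes to the right and down, at radius r is drawn at 1 + k1 r^2 times it, then the intrinsics apply), "R" (3x3) and "t" (3): a world point X has camera coordinates R X + t. Camera axes: x right, y down, z forward; pixel columns grow to the right and rows downward; lengths in m; the calibration is good to about 2 mm. A picture is of the moment at which its call begins. There is no depth.
- bot.hand_in(): hands the job in, once; it reports no verdict.
The state is a dict: "time_s": time; "joint_positions": joint angles; "qvel": joint speeds; "tau": joint torques, N m; "position": TCP position; "tcp_rot": TCP orientation; "force": force on the tool from outside, world axes, zero at the start; "moment": the same for the moment, N m; "opening": opening from 0.0 (shut) to 1.0 (fully open).
Only numpy, scipy, OpenCV 4.12 (cv2) and the standard library are available. Lean on these libraries where they do the work, as an engineer would, in place of code of your own. Each camera call takes 0.05 s, during which the arm holds its last target.

TASK

On this camera-lens inspection bench, first take the contact pin out of its rest, push it fully home into the opening in the tester's metal terminal block and let go of it. Then lift the tallest of the three loose lenses, carry it over the black light screen without the lens touching the screen, and finish while still holding it, upright, still and centred, about 1 cm above the tester's round port; the lens must never touch the tester. Do not push the other lenses and bench items out of place.

Things in the scene. Friction and masses are not known exactly. Their poses are not given: they have to be found in the camera images.
- pin_grip (a point): Grip point of the contact pin, on its axis, 50 mm above the tip (frame: z up along the pin when upright). The loose pin is 70 mm long, 40 g: a steel shaft 8 mm in diameter and 26 mm long (its lowest 6 mm tapering to 4 mm), then a black round head 16 mm in diameter and 44 mm long. At the start it stands upright in its rest, the head's shoulder on the rest's top, and it lifts straight out.
- pin_tip (a point): Lower end of the contact pin, on its axis, 50 mm below pin_grip.
- rest_top (a point): Centre of the top of the pin's rest: a fixed grey block 44 x 44 mm, 30 mm high, with a hole 12 mm in diameter in which the pin stands at the start.
- tester: The lens tester, fixed: a low housing 160 mm (its x) by 240 mm (its y), 50 mm high, origin under its centre; white except for the 70 mm nearest its +y end, which is the bare metal terminal block. The port is 55 mm from the centre towards -y, the terminal opening 85 mm towards +y; a small flat display and two flat studs (2 mm high) are on its top. z up.
- port (a point): Centre of the top of the tester's round port: a black collar 68 mm in diameter standing 8 mm above the white housing, this point 58 mm above the table, with dark glass in its middle. 140 mm from the terminal opening. z up.
- terminal (a point): Centre of the mouth of the terminal opening in the top of the metal block, 50 mm above the table: a single vertical round hole 11 mm in diameter, 35 mm deep, with a 2 mm chamfer. The pin is home when its head's shoulder rests on the block (its tip then 26 mm below the mouth). z down the hole is negative.
- lens_center (a point): Centre (half-way up) of the lens to test, the tallest of the three loose lenses: a black cylinder 56 mm in diameter (57 mm over its grip bands), 84 mm tall, 0.2 to 0.42 kg, standing on its steel mount with its axis (z) upright.
- lens_foot (a point): Centre of the underside of the lens to test, 42 mm below lens_center.
- screen_top (a point): Middle of the top edge of the light screen: a fixed black upright panel 300 mm long (along its x), 10 mm thick (its y), 90 mm high, with two flat feet 60 x 50 mm (6 mm high); it stands between the loose lenses and the tester.
- screen: The light screen; its origin is on the table, 90 mm under screen_top.
- lens: The lens to test; its origin is lens_foot.
- pin: The contact pin; its origin is pin_tip.
- wide_lens_center (a point): Centre of the wide lens (leave in place): black cylinder 74 mm in diameter, 60 mm tall, standing.
- flat_lens_center (a point): Centre of the flat lens (leave in place): black cylinder 66 mm in diameter, 30 mm tall, standing.
- camera_body_center (a point): Middle of a black camera body 130 mm wide, 93 mm tall (leave in place), this point 38 mm above its underside.
- cap_center (a point): Centre of a black lens cap 60 mm in diameter, 9 mm thick, lying on the bench (leave in place).
- loupe_center (a point): Centre of a black loupe 44 mm in diameter, 42 mm tall (leave in place).
- driver_grip (a point): Middle of the handle of a black-handled screwdriver 150 mm long lying on the bench (leave in place).
Things that resemble listed ones, but are neither listed nor needed, are in the scene too. Leave any green look-alike of the lens alone.

How it is judged:
By the outcome, as a careful person would: the job done as asked, in the order asked, and still so for the second after the job is handed in, while the arm keeps its last pose, push and grip.
It also fails if it takes over 72 s, if anything falls off the work surface, if the arm or the gripper's body presses on something with over 40 N, if the wrist force passes 120 N, or if a joint passes its speed limit or range.

## Working session

There is one attempt and no reset: what is moved stays moved. The work goes in short steps, Python scripts to look and compute and a shell command to move; the robot and the scene stay as the last step left them, time stands still between calls to the robot, and variables do not carry over. Pictures are saved under pics/ and viewed, and the job is handed in when it is done.

```bash
ls; mkdir -p pics; python3 - <<'E'
from rig import bot
import cv2,numpy as np
np.set_printoptions(precision=4,suppress=True)
for n in("scene","top"):
    c=bot.capture(n); cv2.imwrite(f"pics/{n}0.png",cv2.cvtColor(c["img"],cv2.COLOR_RGB2BGR))
    print(n,c["fx"],c["fy"],c["cx"],c["cy"],c["k1"],np.array(c["R"]),np.array(c["t"]), -np.array(c["R"]).T@np.array(c["t"]))
s=bot.read_state()
for k,v in s.items(): print(k,np.array(v))
E
```

```text
pics
scene 473.10913242366297 473.10913242366297 319.37995252002656 204.67465864969705 0.01980987230232923 [[ 0.5828  0.8126 -0.0061]
 [ 0.425  -0.3112 -0.85  ]
 [-0.6926  0.4928 -0.5267]] [-0.2981 -0.156   1.4474] [ 1.2426 -0.5196  0.628 ]
top 461.697171133962 461.697171133962 324.3454373639068 201.2729299344193 -0.06570018419513084 [[-0.0072 -1.      0.0056]
 [-0.984   0.006  -0.178 ]
 [ 0.1779 -0.0068 -0.984 ]] [-0.0205  0.5186  1.0824] [ 0.3175 -0.0163  1.1575]
time_s 0.1
joint_positions [ 54.1746  30.2747  82.1486   0.0007  67.6902 -10.2284]
qvel [-0.0392 -0.0697 -0.1437 -0.0359 -0.0026 -0.0083]
tau [ -0.0003 -44.0985 -17.7151   0.0635   0.0534  -0.    ]
position [0.2697 0.5632 0.2914]
tcp_rot [[ 0.9019 -0.0012  0.432 ]
 [-0.432  -0.0016  0.9019]
 [-0.0004 -1.     -0.0019]]
force [ 0.009  -0.1685  0.5134]
moment [-0.0069 -0.0087  0.0113]
opening 1.0030173642918205
```

View pics/scene0.png

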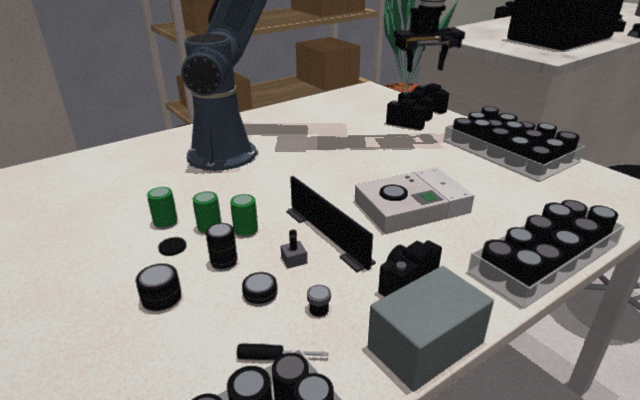

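View pics/top0.png

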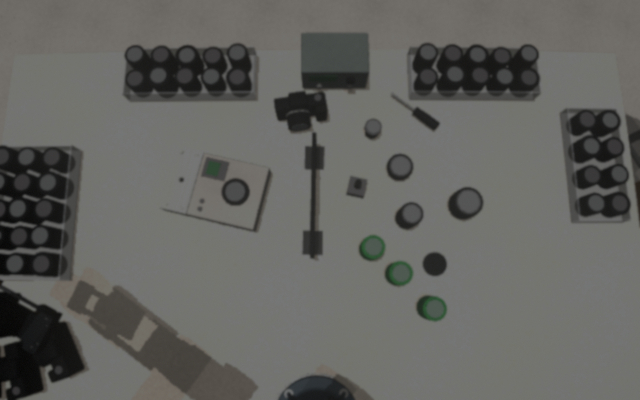

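The scene view shows the tall lens at about (222,245), the pin in its rest at (293,245), and the tester at (413,198). In the top view they are at (410,214), (357,187) and (218,192). I'll enlarge the key areas next.

```bash
cat > h.py <<'E'
import numpy as np,cv2
from rig import bot
np.set_printoptions(precision=4,suppress=True)
def cap(n): 
    c=bot.capture(n); c["R"]=np.array(c["R"]);c["t"]=np.array(c["t"]); return c
def proj(c,X):
    X=np.atleast_2d(X); p=X@c["R"].T+c["t"]; s=p[:,:2]/p[:,2:]; r2=(s**2).sum(1,keepdims=True)
    s=s*(1+c["k1"]*r2); return s*[c["fx"],c["fy"]]+[c["cx"],c["cy"]]
def back(c,uv,z):
    d=(np.array(uv,float)-[c["cx"],c["cy"]])/[c["fx"],c["fy"]]; s=d.copy()
    for _ in range(10): s=d/(1+c["k1"]*(s**2).sum())
    r=c["R"].T@np.array([*s,1]); o=-c["R"].T@c["t"]; return o+r*(z-o[2])/r[2]
def crop(c,x0,y0,x1,y1,k,fn,gain=1.0):
    im=cv2.cvtColor(c["img"],cv2.COLOR_RGB2BGR)[y0:y1,x0:x1]
    im=cv2.resize(im,None,fx=k,fy=k,interpolation=cv2.INTER_CUBIC)
    im=np.clip(im.astype(float)*gain,0,255).astype(np.uint8); cv2.imwrite(fn,im)
E
python3 - <<'E'
from h import *
c=cap("top"); crop(c,155,140,285,240,6,"pics/t_test.png",2)
crop(c,330,140,430,240,6,"pics/t_pin.png",2)
c=cap("scene"); crop(c,350,160,480,235,6,"pics/s_test.png",1)
crop(c,195,210,325,300,6,"pics/s_pin.png",1.3)
E
```

```text
(no output)
```

View pics/t_test.png

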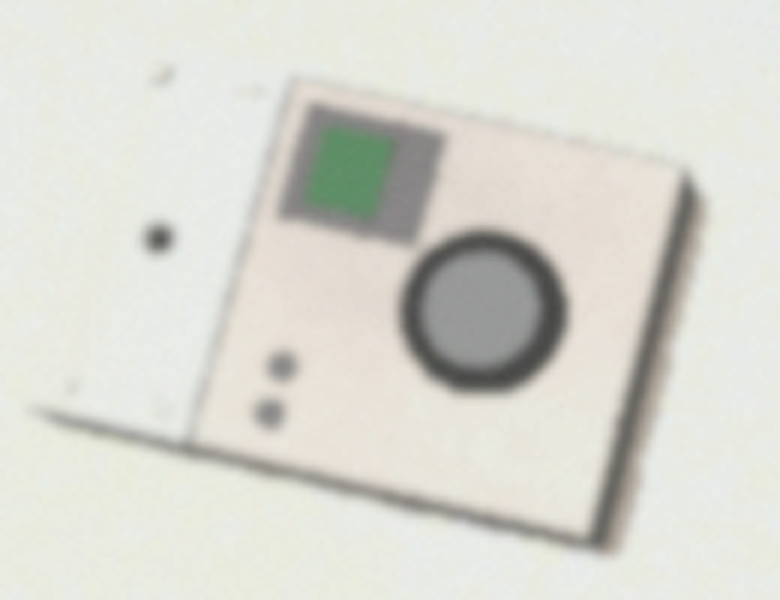

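View pics/t_pin.png

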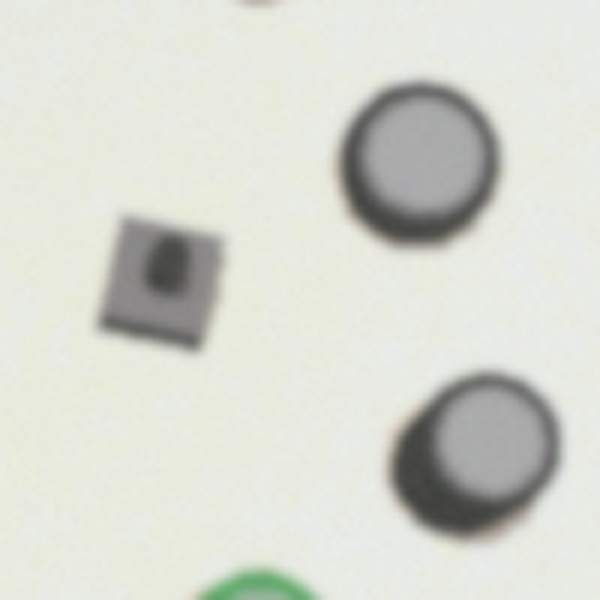

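View pics/s_test.png

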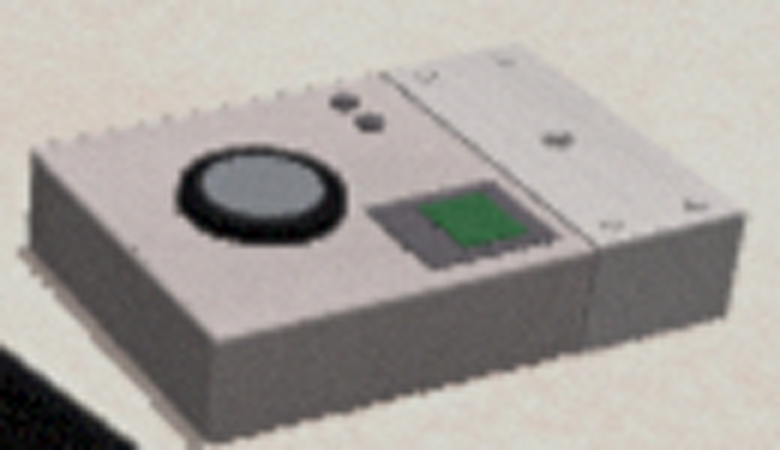

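View pics/s_pin.png

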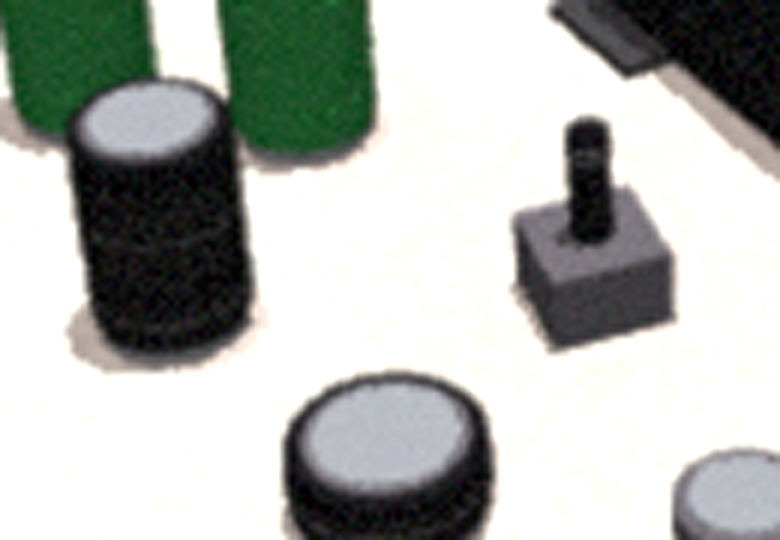

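The top crop shows the terminal hole at about (181,180), the port at (235.5,192), the pin head top near (358,182), and the tall lens top at (411,213). The scene crop shows the hole at (443,183). I'll fit the positions from both cameras.

```bash
cat > m.py <<'E'
from h import *
from scipy.optimize import least_squares
T=cap("top");S=cap("scene")
def q(x,y,x0,y0,k=6): return np.array([(x+.5)/k-.5+x0,(y+.5)/k-.5+y0])
t=lambda x,y:q(x,y,155,140); s=lambda x,y:q(x,y,350,160)
tp=lambda x,y:q(x,y,330,140); sp=lambda x,y:q(x,y,195,210)
pts=dict(T=[((0,.085,.05),t(158,239)),((-.08,-.12,.05),t(683,170)),((.08,-.12,.05),t(590,545)),((.08,.12,.05),t(30,406)),((0,-.055,.058),t(485,311)),
 ((-.08,.05,.05),t(292,77)),((.08,.05,.05),t(189,445))],
 S=[((0,.085,.05),s(558,139)),((0,-.055,.058),s(262,192)),((-.08,-.12,.05),s(215,340)),((-.08,.12,.05),s(745,213)),((.08,-.12,.05),s(33,150)),((-.08,.05,.05),s(593,248)),((.08,.12,.05),s(508,43))])
# unknown sign of local x: pick yaw free
def model(p,L):
    L=np.array(L); c,sn=np.cos(p[2]),np.sin(p[2])
    return np.stack([p[0]+c*L[:,0]-sn*L[:,1],p[1]+sn*L[:,0]+c*L[:,1],L[:,2]],1)
def run(use,flip):
    def f(p):
        r=[]
        for n,C in (("T",T),("S",S)):
            if n in use:
                L=np.array([a for a,_ in pts[n]])*[flip,1,1]; r.append((proj(C,model(p,L))-np.array([b for _,b in pts[n]])).ravel())
        return np.concatenate(r)
    o=least_squares(f,[.3,.2,.2],loss="soft_l1"); return o.x,f(o.x)
for use in("T","S","TS"):
    for fl in (1,-1):
        p,r=run(use,fl); 
        if np.abs(r).max()<8: print(use,fl,p[:2],np.degrees(p[2]),"term",model(p,[[0,.085,.05]]),"port",model(p,[[0,-.055,.058]]),"\n",r.round(1))
print("term T,S",back(T,t(158,239),.05),back(S,s(558,139),.05))
print("pin headtop T",back(T,tp(172,245),.074),"S",back(S,sp(588,128),.074))
print("rest corners S",[back(S,sp(*v),.03)[:2] for v in((515,217),(545,285),(672,255),(630,188))])
print("rest corners T",[back(T,tp(*v),.03)[:2] for v in((122,215),(223,238),(203,340),(100,322))])
print("lens top T",back(T,tp(495,440),.084),"S",back(S,sp(150,118),.084))
E
python3 m.py
```

```text
T -1 [0.5543 0.2466] -13.65507724537444 term [[0.5744 0.3292 0.05  ]] port [[0.5413 0.1932 0.058 ]] 
 [ 0.3  0.2  1.1 -0.5  0.  -0.3 -1.1  0.2 -0.4  0.3  0.4 -0.1 -0.4  0.2]
S -1 [0.5595 0.2452] -12.948558992758361 term [[0.5786 0.3281 0.05  ]] port [[0.5472 0.1916 0.058 ]] 
 [-0.8  0.  -0.2 -0.4  0.1  0.4  0.2 -0.1 -1.4 -0.3  1.   0.1  0.8 -0. ]
TS -1 [0.5562 0.247 ] -13.22901498199453 term [[0.5756 0.3298 0.05  ]] port [[0.5436 0.1935 0.058 ]] 
 [ 0.1 -0.3  0.8 -1.6  0.2 -1.4 -1.1 -0.1 -0.5 -0.6  0.  -0.8 -0.3 -0.3
 -1.2 -0.6 -0.7 -1.3 -0.6 -0.6 -0.5 -0.8 -1.7 -1.2  0.3 -0.7  0.6 -0.6]
term T,S [0.5748 0.3301 0.05  ] [0.5797 0.3298 0.05  ]
pin headtop T [ 0.564  -0.1057  0.074 ] S [ 0.5644 -0.1047  0.074 ]
rest corners S [array([ 0.5412, -0.122 ]), array([ 0.58 , -0.134]), array([ 0.5917, -0.0898]), array([ 0.5507, -0.0799])]
rest corners T [array([ 0.5869, -0.0887]), array([ 0.5768, -0.1308]), array([ 0.5335, -0.1214]), array([ 0.5414, -0.0788])]
lens top T [ 0.4824 -0.2306  0.084 ] S [ 0.4848 -0.2279  0.084 ]
```

```bash
python3 -m pendant '[[[0,0,0],[0,0.1124,0],0],[[0,0,0],[0,0.1124,0],0],[[0,0,0],[0,0.1124,0],0],[[0,0,0],[0,0.1124,0],0],[[0,0,0],[0,0.1124,0],0],[[0,0,0],[0,0.1124,0],0],[[0,0,0],[0,0.1124,0],0],[[0,0,0],[0,0.1124,0],0],[[0,0,0],[0,0.1124,0],0],[[0,0,0],[0,0.1124,0],0],[[0,0,0],[0,0,0],0]]'
cat >> h.py <<'E'
def go(target,head=None):
    """remaining shift in tool axes (cm) to TCP target; head=wanted heading of tool z (deg)"""
    s=bot.read_state(); R=np.array(s["tcp_rot"]); p=np.array(s["position"])
    print("t",s["time_s"],"p",p,"j",np.array(s["joint_positions"]),"F",np.array(s["force"]),"open",s["opening"])
    print("y axis",R[:,1],"heading z",np.degrees(np.arctan2(R[1,2],R[0,2])))
    if target is not None: print("shift cm",R.T@(np.array(target)-p)*100)
    # tilt+heading correction
    if head is not None:
        h=np.radians(head); z=np.array([np.cos(h),np.sin(h),0]);y=np.array([0,0,-1.]);W=np.stack([np.cross(y,z),y,z],1)
        print("turn rad",cv2.Rodrigues(R.T@W)[0].ravel())
E
python3 -c "
from h import *
go([.564,-.105,.17],0)"
```

```text
time_s: 1.22
position: [0.27, 0.5636, 0.2922]
tcp_rot: [[-0.002, -0.0, 1.0], [-1.0, -0.0, -0.002], [0.0, -1.0, -0.0]]
force: [-0.8, 0.7, -0.1]
opening: 1.0
t 1.2167 p [0.27   0.5636 0.2922] j [54.1714 30.2282 82.0936  0.002  67.688  54.282 ] F [-0.7554  0.6953 -0.1169] open 1.0001876637541294
y axis [-0.0001 -0.0001 -1.    ] heading z -0.11146294788785387
shift cm [66.8014 12.2208 29.5321]
turn rad [ 0.0001 -0.0019  0.0001]
```

```bash
python3 -m pendant '[[[3.34,0,1.477],[0,0,0],0],[[3.34,0,1.477],[0,0,0],0],[[3.34,0,1.477],[0,0,0],0],[[3.34,0,1.477],[0,0,0],0],[[3.34,0,1.477],[0,0,0],0],[[3.34,0,1.477],[0,0,0],0],[[3.34,0,1.477],[0,0,0],0],[[3.34,0,1.477],[0,0,0],0],[[3.34,0,1.477],[0,0,0],0],[[3.34,0,1.477],[0,0,0],0],[[3.34,0,1.477],[0,0,0],0],[[3.34,0,1.477],[0,0,0],0],[[3.34,0,1.477],[0,0,0],0],[[3.34,0,1.477],[0,0,0],0],[[3.34,0,1.477],[0,0,0],0],[[3.34,0,1.477],[0,0,0],0],[[3.34,0,1.477],[0,0,0],0],[[3.34,0,1.477],[0,0,0],0],[[3.34,0,1.477],[0,0,0],0],[[3.34,0,1.477],[0,0,0],0]]'
python3 -m pendant '[[[0,3,0],[0,0,0],0],[[0,3,0],[0,0,0],0],[[0,3,0],[0,0,0],0],[[0,3,0],[0,0,0],0],[[0,0,0],[0,0,0],0],[[0,0,0],[0,0,0],0]]'
python3 - <<'E'
from h import *
go([.564,-.105,.105],0)
c=cap("scene"); crop(c,215,130,375,290,4,"pics/s1.png",1.3)
c=cap("top"); crop(c,280,120,440,260,4,"pics/t1.png",2)
E
```

```text
time_s: 2.88
position: [0.5659, -0.1062, 0.2923]
tcp_rot: [[0.003, 0.0, 1.0], [-1.0, 0.0, 0.003], [-0.0, -1.0, 0.0]]
force: [1.0, 0.6, 0.1]
opening: 1.0
time_s: 3.38
position: [0.5646, -0.1041, 0.1711]
tcp_rot: [[0.002, -0.004, 1.0], [-1.0, 0.002, 0.002], [-0.002, -1.0, -0.004]]
force: [-0.6, -0.3, 0.4]
opening: 0.995
t 3.3833 p [ 0.5646 -0.1041  0.1711] j [-21.5943  35.8765  95.3117   0.0006  49.0452 -21.6965] F [-0.598  -0.276   0.3707] open 0.9953060148804346
y axis [-0.0038  0.0015 -1.    ] heading z 0.10196728556699673
shift cm [ 0.1009  6.6072 -0.0337]
turn rad [ 0.0038  0.0018 -0.0015]
```

View pics/s1.png

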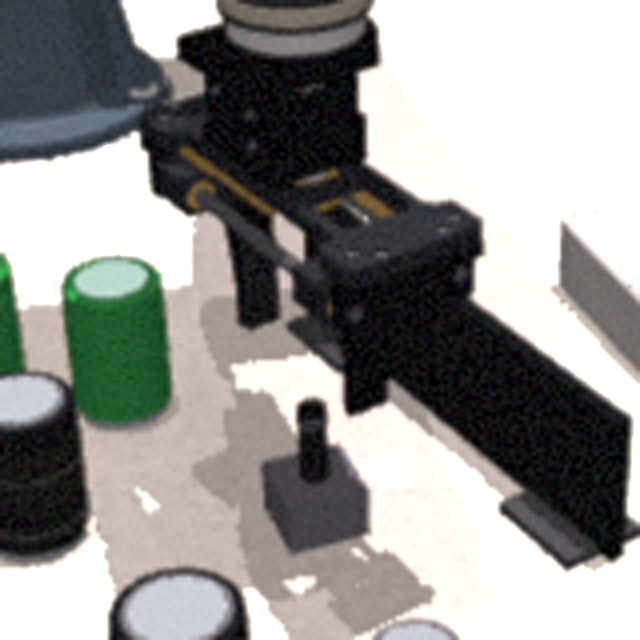

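View pics/t1.png

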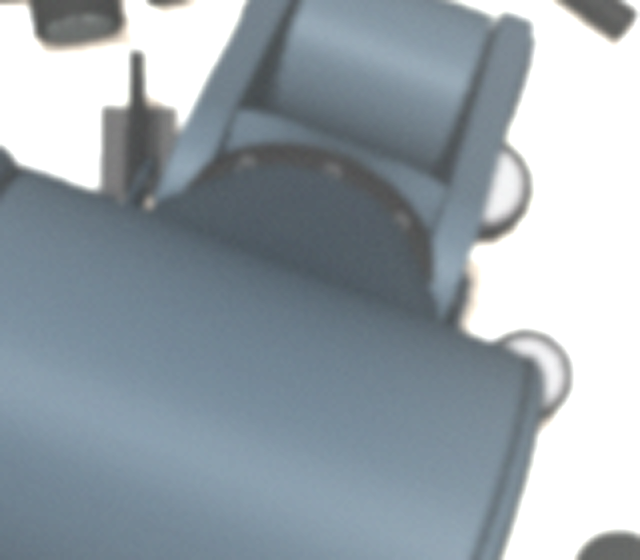

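The scene crop shows the open gripper above the pin. The far finger's tip is near (365,405) and the other finger's tip near (258,325). I'll check the scene camera's bias against the known fingertip positions.

```bash
python3 - <<'E'
from h import *
import h
s=bot.read_state(); R=np.array(s["tcp_rot"]); p=np.array(s["position"])
c=cap("scene")
im=cv2.cvtColor(c["img"],cv2.COLOR_RGB2BGR)[150:260,225:345]; k=6
im=cv2.resize(im,None,fx=k,fy=k,interpolation=cv2.INTER_CUBIC); im=np.clip(im.astype(float)*1.8+20,0,255).astype(np.uint8)
def dot(X,col):
    for u in proj(c,X):
        v=((u-[225,150]+.5)*k-.5).round().astype(int); cv2.circle(im,tuple(int(a) for a in v),3,col,-1)
for sg in(1,-1):
    for x in(.0095,-.0095):
        for z in(.0435,.0585): dot(p+R@[x,.07,sg*z],(0,0,255) if z<.05 else (0,255,0))
dot([.564,-.105,.074],(0,255,255)); dot([.564,-.105,.03],(0,255,255)); dot([.5641,-.106,.03],(255,0,255))
cv2.imwrite("pics/s2.png",im)
E
```

```text
(no output)
```

View pics/s2.png

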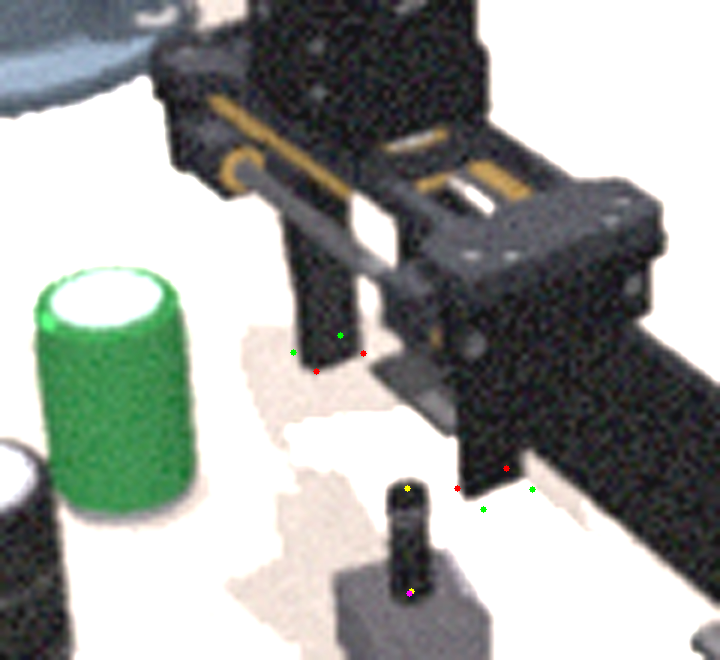

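The overlay shows predicted fingertip and pin points matching the picture within about 1 mm: inner tip edge near (318,370)–(358,355), pin top at (407,489). I'll go down and grip.

```bash
python3 -m pendant '[[[0.03,1.1,-0.02],[0,0,0],0],[[0.03,1.1,-0.02],[0,0,0],0],[[0.02,1.1,0],[0,0,0],0],[[0.02,1.1,0],[0,0,0],0],[[0,1.1,0],[0,0,0],0],[[0,1.0,0],[0,0,0],0],[[0,0,0],[0,0,0],0],[[0,0,0],[0,0,0],0]]'
python3 - <<'E'
from h import *
go([.564,-.105,.105],0)
E
```

```text
time_s: 4.2
position: [0.5645, -0.1052, 0.1061]
tcp_rot: [[0.0, -0.002, 1.0], [-1.0, 0.001, 0.0], [-0.001, -1.0, -0.002]]
force: [-0.3, -0.2, 0.3]
opening: 1.003
t 4.2 p [ 0.5645 -0.1052  0.1061] j [-21.6978  41.8685  97.0373   0.0022  41.221  -21.6997] F [-0.2802 -0.1544  0.3289] open 1.0028378971963805
y axis [-0.002   0.0008 -1.    ] heading z 0.0002996925384859718
shift cm [-0.0153  0.1116 -0.0517]
turn rad [ 0.002   0.     -0.0008]
```

```bash
python3 -m pendant '[[[0,0.1,0],[0,0,0],0.6],[[0,0,0],[0,0,0],0.7],[[0,0,0],[0,0,0],0.78],[[0,0,0],[0,0,0],0.78],[[0,0,0],[0,0,0],0.78],[[0,0,0],[0,0,0],0.78],[[0,0,0],[0,0,0],0.78],[[0,0,0],[0,0,0],0.78]]'
python3 - <<'E'
from h import *
go([.5642,-.105,.105],0)
c=cap("scene"); crop(c,240,170,340,270,6,"pics/s3.png",1.8)
E
```

```text
time_s: 4.87
position: [0.565, -0.1054, 0.1064]
tcp_rot: [[0.0, 0.0, 1.0], [-1.0, -0.0, 0.0], [0.0, -1.0, 0.0]]
force: [-0.4, -0.5, 0.3]
opening: 0.477
t 4.8667 p [ 0.565  -0.1054  0.1064] j [-21.6986  41.8421  97.0339  -0.0019  41.1113 -21.6979] F [-0.3682 -0.4586  0.3139] open 0.4770719963934023
y axis [ 0.0002 -0.0001 -1.    ] heading z 0.0007179372639987914
shift cm [-0.038   0.1384 -0.0839]
turn rad [-0.0002  0.      0.0001]
```

View pics/s3.png

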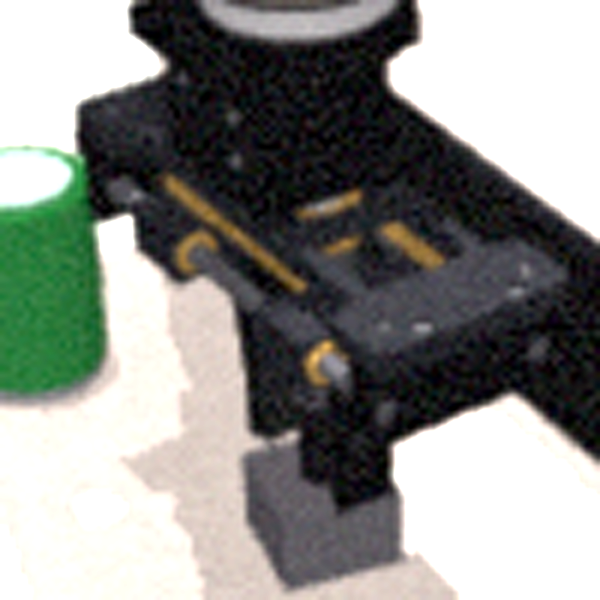

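```bash
python3 -m pendant '[[[0,0.1,-0.06],[0,0,0],1],[[0,0,0],[0,0,0],1],[[0,0,0],[0,0,0],1],[[0,0,0],[0,0,0],1],[[0,0,0],[0,0,0],1],[[0,0,0],[0,0,0],1],[[0,0,0],[0,0,0],1],[[0,0,0],[0,0,0],1]]'
python3 - <<'E'
from h import *
go([.5642,-.105,.105],0)
E
```

```text
time_s: 5.58
position: [0.5644, -0.1053, 0.1052]
tcp_rot: [[0.0, -0.0, 1.0], [-1.0, 0.0, 0.0], [-0.0, -1.0, -0.0]]
force: [-0.4, 0.0, 0.0]
opening: 0.174
t 5.5833 p [ 0.5644 -0.1053  0.1052] j [-21.7178  41.9277  97.1376   0.0006  40.9372 -21.7187] F [-0.4388  0.0317  0.0223] open 0.17374137443299362
y axis [-0.  0. -1.] heading z 0.0004756562540997643
shift cm [-0.033   0.0232 -0.0218]
turn rad [ 0.  0. -0.]
```

```bash
python3 -m pendant '[[[0,0,0],[0,0,0],1],[[0,0,0],[0,0,0],1],[[0,-0.5,0],[0,0,0],1],[[0,-1.5,0],[0,0,0],1],[[0,-2.5,0],[0,0,0],1],[[0,-3,0],[0,0,0],1],[[0,-3,0],[0,0,0],1],[[0,-3,0],[0,0,0],1],[[0,-1,0],[0,0,0],1],[[0,0,0],[0,0,0],1],[[0,0,0],[0,0,0],1]]'
python3 - <<'E'
from h import *
go([.575,.33,.25],0)
c=cap("scene"); crop(c,240,120,370,270,5,"pics/s4.png",1.8)
E
```

```text
time_s: 6.5
position: [0.5641, -0.1052, 0.2503]
tcp_rot: [[-0.0, 0.0, 1.0], [-1.0, -0.0, -0.0], [0.0, -1.0, 0.0]]
force: [0.3, 0.6, -0.0]
opening: 0.176
t 6.5 p [ 0.5641 -0.1052  0.2503] j [-21.7211  29.2805  92.0337  -0.0019  58.6689 -21.7189] F [ 0.279   0.5608 -0.0494] open 0.17588194268760504
y axis [ 0.0003 -0.0001 -1.    ] heading z -0.001248785411980458
shift cm [-43.5245   0.0199   1.0895]
turn rad [-0.0003 -0.      0.0001]
```

View pics/s4.png

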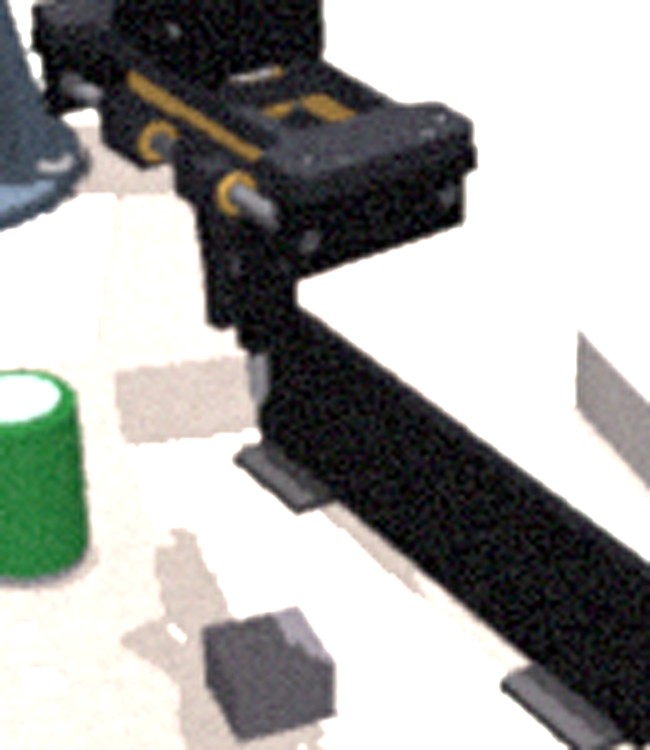

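```bash
python3 -m pendant '[[[-1.75,0,0.05],[0,0,0],1],[[-3.5,0,0.09],[0,0,0],1],[[-3.5,0,0.09],[0,0,0],1],[[-3.5,0,0.09],[0,0,0],1],[[-3.5,0,0.09],[0,0,0],1],[[-3.5,0,0.09],[0,0,0],1],[[-3.5,0,0.09],[0,0,0],1],[[-3.5,0,0.09],[0,0,0],1],[[-3.5,0,0.09],[0,0,0],1],[[-3.5,0,0.09],[0,0,0],1],[[-3.5,0,0.09],[0,0,0],1],[[-3.5,0,0.09],[0,0,0],1],[[-3.5,0,0.09],[0,0,0],1],[[-1.75,0,0.05],[0,0,0],1],[[0,1.5,0],[0,0,0],1],[[0,3,0],[0,0,0],1],[[0,3,0],[0,0,0],1],[[0,0,0],[0,0,0],1],[[0,0,0],[0,0,0],1]]'
python3 - <<'E'
from h import *
go([.576,.33,.161],0)
c=cap("scene"); crop(c,380,90,510,240,5,"pics/s5.png",1.6)
c=cap("top"); crop(c,150,120,290,250,5,"pics/t5.png",2)
E
```

```text
time_s: 8.13
position: [0.574, 0.3487, 0.1711]
tcp_rot: [[-0.0, -0.009, 1.0], [-1.0, -0.003, -0.0], [0.003, -1.0, -0.009]]
force: [0.4, 0.2, 0.0]
opening: 0.174
t 8.1333 p [0.574  0.3487 0.1711] j [21.7655 41.9557 80.1035  0.0007 58.4676 21.7709] F [0.3562 0.1573 0.0098] open 0.17401456841658883
y axis [-0.0085 -0.0034 -1.    ] heading z -0.0066646442061141595
shift cm [1.8657 1.0155 0.2122]
turn rad [ 0.0085 -0.0001  0.0034]
```

View pics/s5.png

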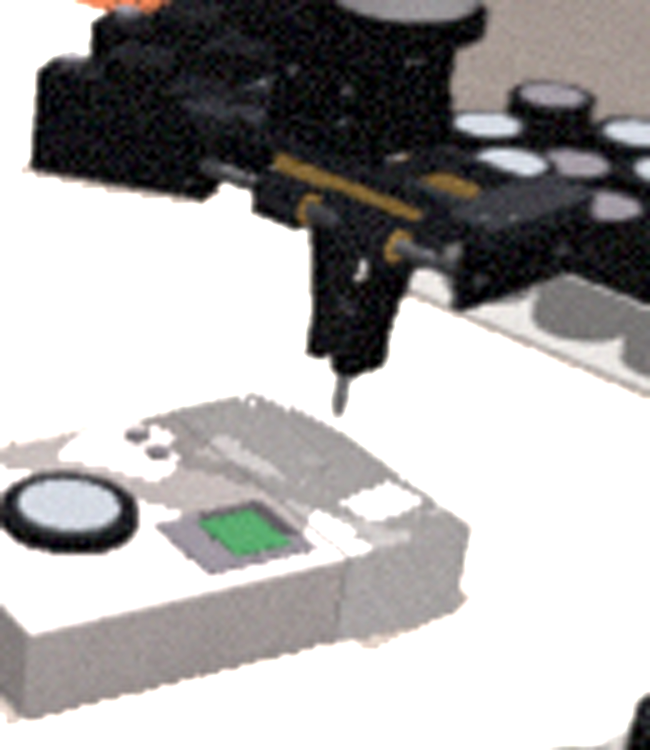

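View pics/t5.png

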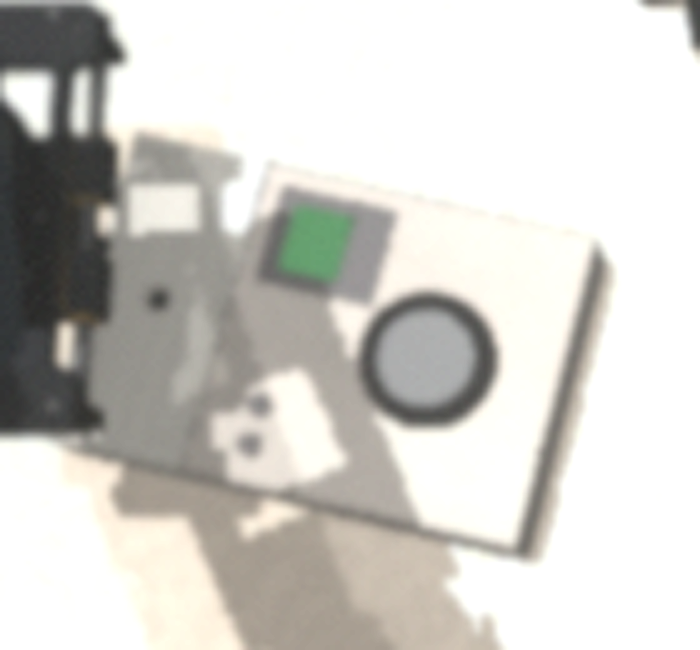

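Top view: the hole is still visible at about (181,179.5). Scene view: the pin tip is at about (447.5,172). I typed a 1.9 cm overshoot in y, so I'll correct that and then measure.

```bash
python3 -m pendant '[[[0.9,0,0.05],[0,0,0],1],[[0.9,0,0.05],[0,0,0],1],[[0,0,0],[0,0,0],1],[[0,0,0],[0,0,0],1],[[0,0,0],[0,0,0],1]]'
cat > ov.py <<'E'
from h import *
import sys
def ov(n,x0,y0,x1,y1,k,fn,groups,gain=1.6):
    c=cap(n); im=cv2.cvtColor(c["img"],cv2.COLOR_RGB2BGR)[y0:y1,x0:x1]
    im=cv2.resize(im,None,fx=k,fy=k,interpolation=cv2.INTER_CUBIC); im=np.clip(im.astype(float)*gain,0,255).astype(np.uint8)
    for X,col in groups:
        for u in proj(c,X):
            v=((u-[x0,y0]+.5)*k-.5).round().astype(int); cv2.circle(im,tuple(int(a) for a in v),1,col,-1)
    cv2.imwrite(fn,im)
def ring(p,r,ax=np.eye(3),n=24):
    a=np.linspace(0,2*np.pi,n,endpoint=False); return p+np.stack([r*np.cos(a),r*np.sin(a),0*a],1)@np.array(ax).T
E
python3 - <<'E'
from ov import *
go([.576,.33,.161],0)
s=bot.read_state(); R=np.array(s["tcp_rot"]); p=np.array(s["position"])
ax=np.stack([R[:,0],R[:,2],R[:,1]],1)
P=lambda d,r: ring(p+R@[0,d,0],r,ax)
ov("scene",400,130,490,210,8,"pics/s6.png",[(P(.101,.002),(0,0,255)),(P(.095,.004),(0,255,0)),(P(.075,.004),(255,0,255)),(P(.07,.0001),(255,0,0)),(ring([.5797,.3298,.05],.0055),(0,255,255))])
ov("top",150,140,250,220,8,"pics/t6.png",[(ring([.5748,.3301,.05],.0055),(0,255,255))],2)
E
```

```text
time_s: 8.65
position: [0.5776, 0.3313, 0.1762]
tcp_rot: [[-0.001, 0.001, 1.0], [-1.0, 0.001, -0.001], [-0.001, -1.0, 0.001]]
force: [0.4, 0.1, 0.0]
opening: 0.175
t 8.65 p [0.5776 0.3313 0.1762] j [20.2383 41.0429 81.2555  0.0147 57.6194 20.2843] F [0.4453 0.1221 0.018 ] open 0.17534910718231703
y axis [ 0.0013  0.0007 -1.    ] heading z -0.05393322751746572
shift cm [ 0.1328  1.5172 -0.1629]
turn rad [-0.0013 -0.0009 -0.0007]
```

View pics/s6.png

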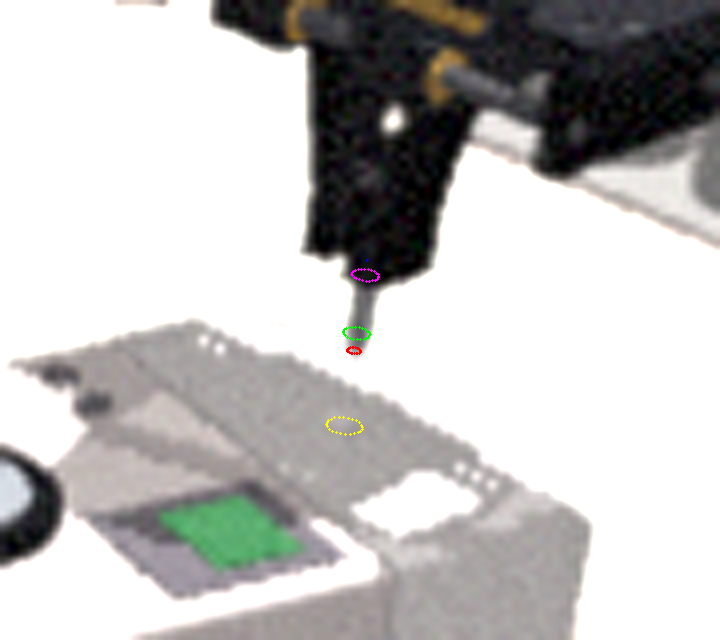

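View pics/t6.png

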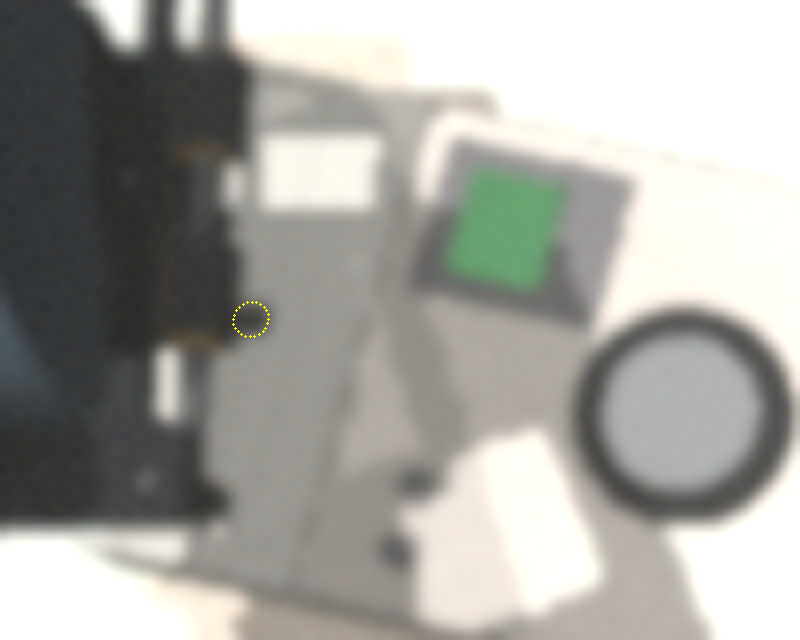

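The scene overlay of the pin tip, at about (355,350) in the crop, matches the picture, so the scene camera agrees with the arm here. The top camera gives x about 5 mm less. I'll refine the hole centroid from the first scene picture.

```bash
python3 - <<'E'
from h import *
for n,(x0,y0,x1,y1) in (("scene",(436,178,450,188)),("top",(175,174,188,186))):
    im=cv2.imread(f"pics/{n}0.png").astype(float).mean(2)[y0:y1,x0:x1]
    if n=="scene": print(im.round().astype(int))
    bg=np.median(im); w=np.clip(bg-im-0.25*(bg-im.min()),0,None)
    yy,xx=np.mgrid[y0:y1,x0:x1]; u=((w*xx).sum()/w.sum(),(w*yy).sum()/w.sum())
    print(n,u,back(cap(n),u,.05))
E
```

```text
[[193 198 196 194 194 194 196 191 189 192 189 192 193 191]
 [193 195 193 196 196 195 192 192 188 193 190 190 188 188]
 [194 195 194 194 196 196 195 199 192 193 191 191 192 189]
 [196 194 193 193 186 188 187 188 190 195 193 191 192 190]
 [195 197 193 189 175 151 158 154 144 174 194 195 188 192]
 [193 199 194 194 156 113 112 109 119 156 190 195 193 191]
 [193 191 195 199 189 167 160 143 161 187 195 194 195 193]
 [198 193 195 196 200 195 193 185 191 197 193 197 195 193]
 [197 196 195 195 195 197 200 193 195 194 194 195 198 199]
 [197 196 194 198 196 194 199 197 198 193 194 195 197 195]]
scene (np.float64(442.5601381552214), np.float64(182.94392523364488)) [0.5803 0.329  0.05  ]
top (np.float64(181.03910275841162), np.float64(179.30312215822974)) [0.5751 0.3298 0.05  ]
```

```bash
python3 -m pendant '[[[0.17,0.7,0],[0,0,0],1],[[0,0.7,0],[0,0,0],1],[[0,0.4,0],[0,0,0],1],[[0,0,0],[0,0,0],1],[[0,0,0],[0,0,0],1],[[0,0,0],[0,0,0],1]]'
python3 - <<'E'
from ov import *
go([.5775,.3297,.155],0)
s=bot.read_state(); R=np.array(s["tcp_rot"]); p=np.array(s["position"])
ax=np.stack([R[:,0],R[:,2],R[:,1]],1)
P=lambda d,r: ring(p+R@[0,d,0],r,ax)
ov("scene",405,140,475,210,10,"pics/s7.png",[(P(.101,.002),(0,0,255)),(P(.095,.004),(0,255,0)),(P(.075,.004),(255,0,255)),(ring([.5797,.3295,.05],.0055),(0,255,255)),(ring([.5750,.330,.05],.0055),(255,255,0))])
for n,uv in(("scene",(300,237)),("top",(357,187))):
    c=cap(n); crop(c,uv[0]-35,uv[1]-30,uv[0]+35,uv[1]+30,8,f"pics/rest_{n}.png",2)
E
```

```text
time_s: 9.35
position: [0.5773, 0.33, 0.157]
tcp_rot: [[0.0, -0.0, 1.0], [-1.0, -0.0, 0.0], [0.0, -1.0, -0.0]]
force: [0.5, 0.2, -0.2]
opening: 0.175
t 9.35 p [0.5773 0.33   0.157 ] j [20.1449 42.4393 81.9388  0.0004 55.63   20.1437] F [ 0.4554  0.1681 -0.1828] open 0.1752893235893753
y axis [-0.0001 -0.     -1.    ] heading z 0.0009980451918130031
shift cm [0.0299 0.2033 0.0227]
turn rad [0.0001 0.     0.    ]
```

View pics/s7.png

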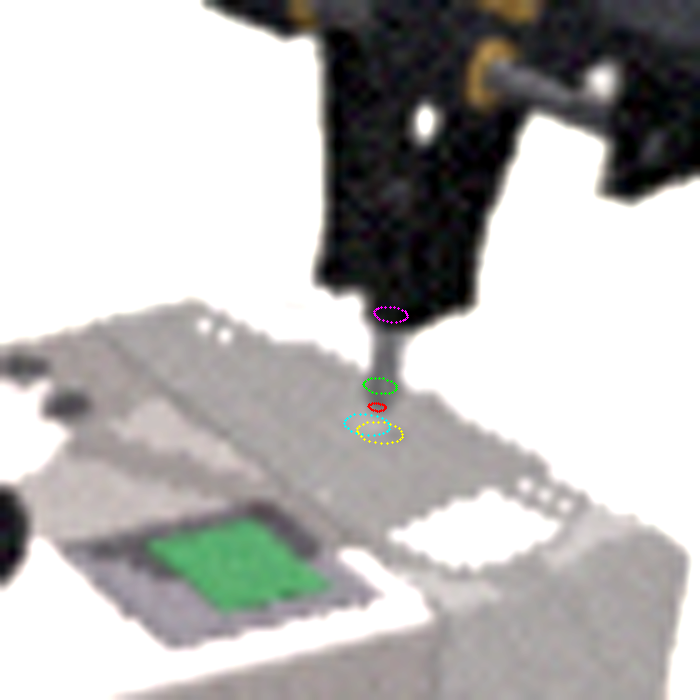

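View pics/rest_scene.png

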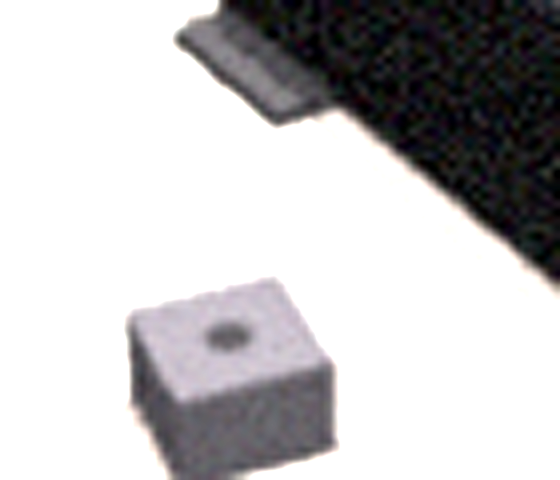

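View pics/rest_top.png

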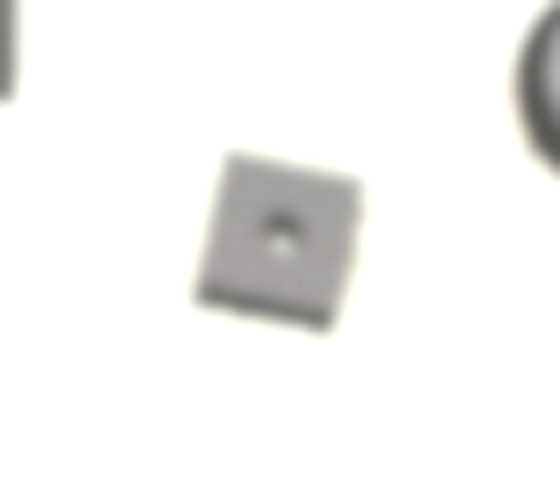

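```bash
python3 - <<'E'
from m import q,T,S,back
import numpy as np
print("S hole",back(S,q(228,336,265,207,8),.03),"corners",np.mean([back(S,q(*v,265,207,8),.03) for v in((131,313),(185,398),(333,362),(276,280))],0))
print("T hole",back(T,q(283,230,322,157,8),.03),"corners",np.mean([back(T,q(*v,322,157,8),.03) for v in((229,154),(362,182),(333,310),(200,288))],0))
E
```

```text
T -1 [0.5543 0.2466] -13.65507724537444 term [[0.5744 0.3292 0.05  ]] port [[0.5413 0.1932 0.058 ]] 
 [ 0.3  0.2  1.1 -0.5  0.  -0.3 -1.1  0.2 -0.4  0.3  0.4 -0.1 -0.4  0.2]
S -1 [0.5595 0.2452] -12.948558992758361 term [[0.5786 0.3281 0.05  ]] port [[0.5472 0.1916 0.058 ]] 
 [-0.8  0.  -0.2 -0.4  0.1  0.4  0.2 -0.1 -1.4 -0.3  1.   0.1  0.8 -0. ]
TS -1 [0.5562 0.247 ] -13.22901498199453 term [[0.5756 0.3298 0.05  ]] port [[0.5436 0.1935 0.058 ]] 
 [ 0.1 -0.3  0.8 -1.6  0.2 -1.4 -1.1 -0.1 -0.5 -0.6  0.  -0.8 -0.3 -0.3
 -1.2 -0.6 -0.7 -1.3 -0.6 -0.6 -0.5 -0.8 -1.7 -1.2  0.3 -0.7  0.6 -0.6]
term T,S [0.5748 0.3301 0.05  ] [0.5797 0.3298 0.05  ]
pin headtop T [ 0.564  -0.1057  0.074 ] S [ 0.5644 -0.1047  0.074 ]
rest corners S [array([ 0.5412, -0.122 ]), array([ 0.58 , -0.134]), array([ 0.5917, -0.0898]), array([ 0.5507, -0.0799])]
rest corners T [array([ 0.5869, -0.0887]), array([ 0.5768, -0.1308]), array([ 0.5335, -0.1214]), array([ 0.5414, -0.0788])]
lens top T [ 0.4824 -0.2306  0.084 ] S [ 0.4848 -0.2279  0.084 ]
S hole [ 0.5651 -0.1058  0.03  ] corners [ 0.5662 -0.1055  0.03  ]
T hole [ 0.5614 -0.1058  0.03  ] corners [ 0.5604 -0.1052  0.03  ]
```

```bash
python3 -m pendant '[[[0.05,0.25,0.06],[0,0,0],1],[[0,0.25,0],[0,0,0],1],[[0,0.2,0],[0,0,0],1],[[0,0.2,0],[0,0,0],1],[[0,0,0],[0,0,0],1]]'
python3 -c "
from h import *
go([.578,.3295,.125],0)"
```

```text
time_s: 10.02
position: [0.5774, 0.3293, 0.1475]
tcp_rot: [[-0.0, -0.001, 1.0], [-1.0, -0.0, -0.0], [0.0, -1.0, -0.001]]
force: [-0.2, 0.3, -0.9]
opening: 0.17
t 10.0167 p [0.5774 0.3293 0.1475] j [20.0828 43.1711 82.1902 -0.0016 54.7133 20.0845] F [-0.2136  0.2535 -0.9126] open 0.17018398588693387
y axis [-0.0012 -0.0005 -1.    ] heading z -0.0007416165774381658
shift cm [-0.0216  2.2535  0.0595]
turn rad [ 0.0012 -0.      0.0005]
```

```bash
python3 -m pendant '[[[0,0.15,0],[0,0,0],1],[[0,0.15,0],[0,0,0],1],[[0,0.15,0],[0,0,0],1],[[0,0,0],[0,0,0],1]]'
python3 -c "
from h import *
go([.578,.3295,.125],0)"
```

```text
time_s: 10.35
position: [0.5776, 0.3294, 0.1434]
tcp_rot: [[0.0, -0.001, 1.0], [-1.0, -0.0, 0.0], [0.0, -1.0, -0.001]]
force: [0.6, 0.3, -0.5]
opening: 0.175
t 10.35 p [0.5776 0.3294 0.1434] j [20.0827 43.4943 82.2915 -0.0003 54.2515 20.0826] F [ 0.6192  0.3212 -0.4768] open 0.1751242728254572
y axis [-0.0006 -0.0002 -1.    ] heading z 0.00024628594543531267
shift cm [-0.0141  1.839   0.04  ]
turn rad [0.0006 0.     0.0002]
```

```bash
python3 -m pendant '[[[0,0.25,0],[0,0,0],1],[[0,0.25,0],[0,0,0],1],[[0,0.25,0],[0,0,0],1],[[0,0,0],[0,0,0],1]]'
python3 -m pendant '[[[0,0.25,0],[0,0,0],1],[[0,0.25,0],[0,0,0],1],[[0,0.15,0],[0,0,0],1],[[0,0,0],[0,0,0],1]]'
python3 - <<'E'
from ov import *
go([.578,.3295,.125],0)
s=bot.read_state(); R=np.array(s["tcp_rot"]); p=np.array(s["position"])
ax=np.stack([R[:,0],R[:,2],R[:,1]],1)
P=lambda d,r: ring(p+R@[0,d,0],r,ax)
ov("scene",405,140,475,210,10,"pics/s8.png",[(P(.075,.008),(255,0,255))])
E
```

```text
time_s: 10.68
position: [0.5774, 0.3293, 0.1355]
tcp_rot: [[0.0, -0.001, 1.0], [-1.0, -0.0, 0.0], [0.0, -1.0, -0.001]]
force: [-0.0, 0.8, -0.3]
opening: 0.17
time_s: 11.02
position: [0.5775, 0.3294, 0.1292]
tcp_rot: [[0.0, -0.001, 1.0], [-1.0, -0.0, 0.0], [0.0, -1.0, -0.001]]
force: [0.0, -0.8, -0.4]
opening: 0.174
t 11.0167 p [0.5775 0.3294 0.1292] j [20.0843 44.6047 82.6275 -0.0012 52.8186 20.0822] F [ 0.0482 -0.779  -0.4234] open 0.17449784419854042
y axis [-0.0008 -0.0003 -1.    ] heading z 0.002793213738995523
shift cm [-0.0147  0.4233  0.046 ]
turn rad [0.0008 0.     0.0003]
```

View pics/s8.png

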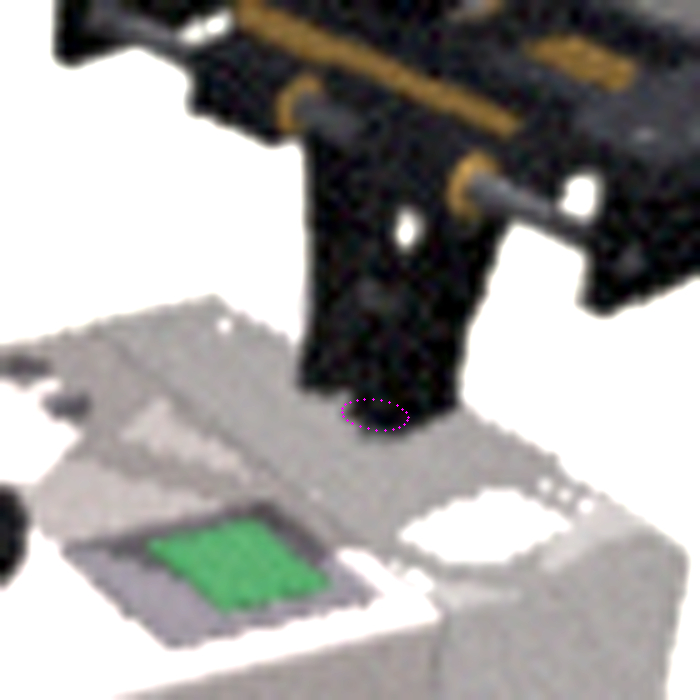

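The head's shoulder at (375,425) is just above the block and the shaft is in the hole. I'll press home in small steps.

```bash
python3 -m pendant '[[[0,0.1,0],[0,0,0],1],[[0,0.1,0],[0,0,0],1],[[0,0.1,0],[0,0,0],1],[[0,0,0],[0,0,0],1],[[0,0,0],[0,0,0],1]]'
python3 -m pendant '[[[0,0.1,0],[0,0,0],1],[[0,0,0],[0,0,0],1]]'
python3 -m pendant '[[[0,0.1,0],[0,0,0],1],[[0,0,0],[0,0,0],1]]'
```

```text
time_s: 11.48
position: [0.5778, 0.3294, 0.1267]
tcp_rot: [[0.0, -0.0, 1.0], [-1.0, -0.0, 0.0], [0.0, -1.0, -0.0]]
force: [0.5, 0.7, -1.0]
opening: 0.174
time_s: 11.65
position: [0.5778, 0.3294, 0.1256]
tcp_rot: [[0.0, -0.0, 1.0], [-1.0, -0.0, 0.0], [0.0, -1.0, -0.0]]
force: [0.3, 0.1, 0.1]
opening: 0.174
time_s: 11.82
position: [0.5779, 0.3295, 0.1251]
tcp_rot: [[0.0, 0.0, 1.0], [-1.0, 0.0, 0.0], [-0.0, -1.0, 0.0]]
force: [-1.2, -0.7, 2.5]
opening: 0.176
```

```bash
python3 -m pendant '[[[0,0.1,0],[0,0,0],1],[[0,0,0],[0,0,0],1]]'
python3 -m pendant '[[[0,0.1,0],[0,0,0],1],[[0,0,0],[0,0,0],1]]'
```

```text
time_s: 11.98
position: [0.5779, 0.3295, 0.1251]
tcp_rot: [[0.0, 0.0, 1.0], [-1.0, 0.0, 0.0], [-0.0, -1.0, 0.0]]
force: [-1.8, -0.9, 6.5]
opening: 0.175
time_s: 12.15
position: [0.5779, 0.3295, 0.125]
tcp_rot: [[0.0, 0.001, 1.0], [-1.0, 0.0, 0.0], [-0.0, -1.0, 0.001]]
force: [-2.6, -1.5, 11.2]
opening: 0.175
```

```bash
python3 -m pendant '[[[0,-0.2,0],[0,0,0],1],[[0,0,0],[0,0,0],0.5],[[0,0,0],[0,0,0],0.4],[[0,0,0],[0,0,0],0.3],[[0,0,0],[0,0,0],0.2],[[0,0,0],[0,0,0],0.2],[[0,0,0],[0,0,0],0.2],[[0,-0.5,0],[0,0,0],0],[[0,-1,0],[0,0,0],0],[[0,-2,0],[0,0,0],0],[[0,-3,0],[0,0,0],0],[[0,-3,0],[0,0,0],0],[[0,-3,0],[0,0,0],0],[[0,0,0],[0,0,0],0],[[0,0,0],[0,0,0],0]]'
python3 - <<'E'
from ov import *
go([.483,-.229,.25],0)
ov("scene",405,140,475,210,10,"pics/s9.png",[(ring([.5778,.3295,.05],.008),(255,0,255)),(ring([.5778,.3295,.094],.008),(0,0,255))])
ov("top",150,140,230,220,8,"pics/t9.png",[(ring([.5778,.3295,.094],.008),(0,0,255))],2)
E
```

```text
time_s: 13.4
position: [0.5791, 0.33, 0.2535]
tcp_rot: [[0.0, 0.006, 1.0], [-1.0, 0.002, 0.0], [-0.002, -1.0, 0.006]]
force: [-0.5, 0.6, -1.3]
opening: 0.992
t 13.4 p [0.5791 0.33   0.2535] j [20.0896 35.7058 78.0852 -0.0007 65.8189 20.0835] F [-0.5463  0.5514 -1.3472] open 0.992033752546742
y axis [ 0.0064  0.0023 -1.    ] heading z 0.005925100154677332
shift cm [55.8967  0.1582 -9.613 ]
turn rad [-0.0064  0.0001 -0.0023]
```

View pics/s9.png

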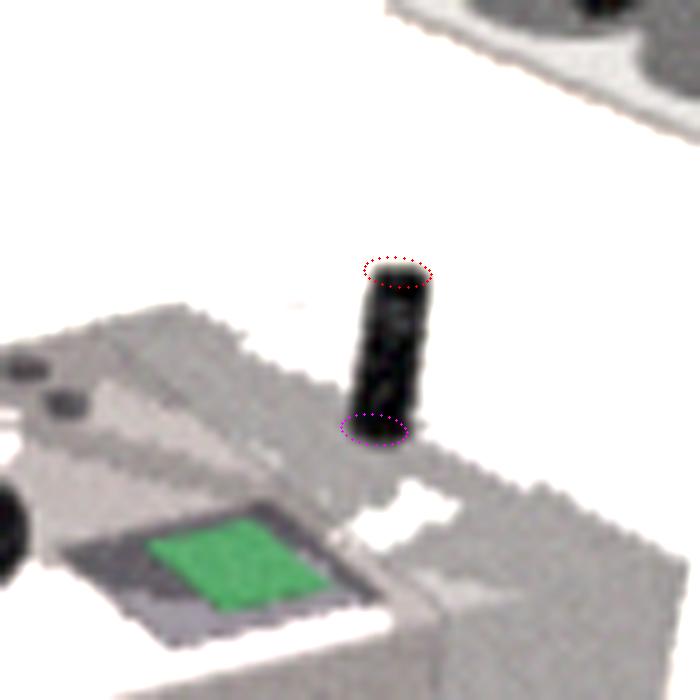

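View pics/t9.png

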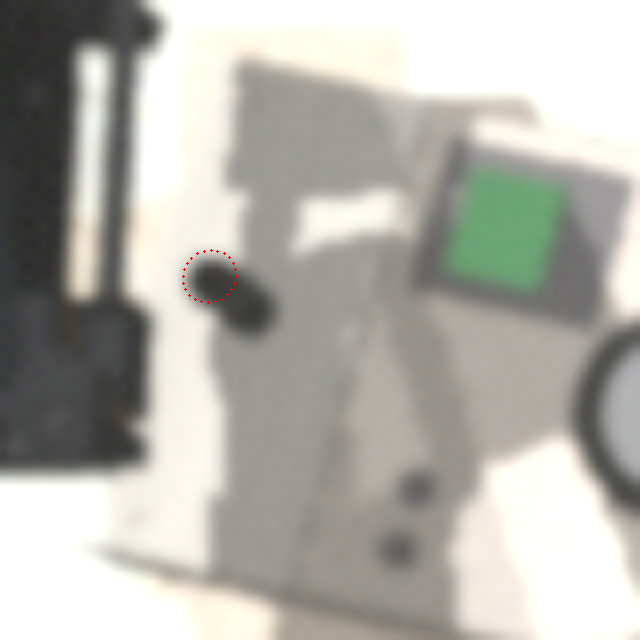

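The pin stands upright with its shoulder on the block in both views, at scene (380,430)/10 and top head (215,283)/8. Next I'll measure the lens, its neighbours and the screen.

```bash
python3 - <<'E'
from ov import *
L=np.array([.485,-.229])
g=[(ring([*L,.084],.028,n=60),(0,0,255)),(ring([*L,0.0],.028,n=60),(255,0,255))]
ov("scene",180,205,270,285,8,"pics/sL.png",g,1.6)
ov("top",370,150,490,240,6,"pics/tL.png",g,2)
T=cap("top")
for n,u,z in(("flat",(401,165.5),.03),("wide",(469,201),.06),("g1",(373,246),.08),("g2",(400,273),.08),("loupe",(373.5,126),.042),("cap",(434.5,264),.009)):
    print(n,back(T,u,z))
S=cap("scene")
print("screen top ends S",back(S,(291,178),.09),back(S,(371,233),.09),"T",back(T,(314.5,134),.09),back(T,(314.5,258),.09))
E
```

```text
flat [ 0.612  -0.2183  0.03  ]
wide [ 0.5145 -0.3763  0.06  ]
g1 [ 0.4055 -0.1366  0.08  ]
g2 [ 0.3424 -0.1978  0.08  ]
loupe [ 0.7126 -0.1501  0.042 ]
cap [ 0.3653 -0.2966  0.009 ]
screen top ends S [ 0.3975 -0.0005  0.09  ] [0.681 0.004 0.09 ] T [ 0.6759 -0.0011  0.09  ] [ 0.3781 -0.0001  0.09  ]
```

View pics/sL.png

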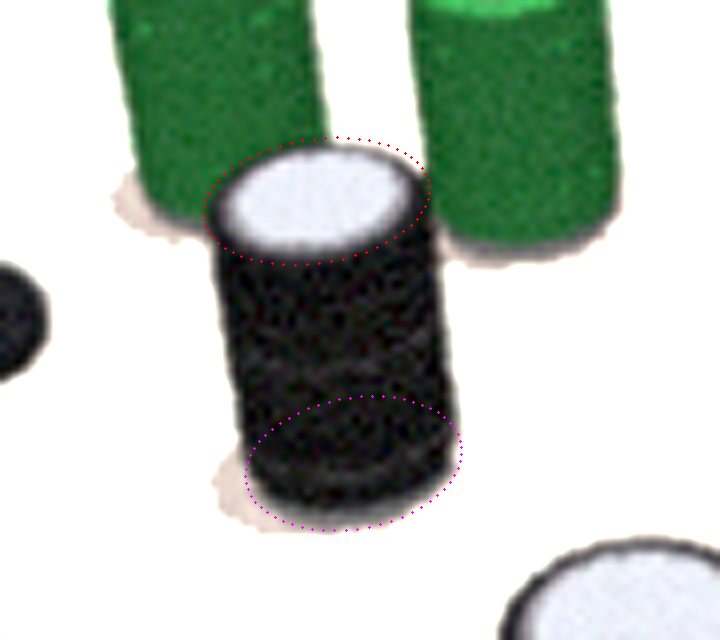

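View pics/tL.png

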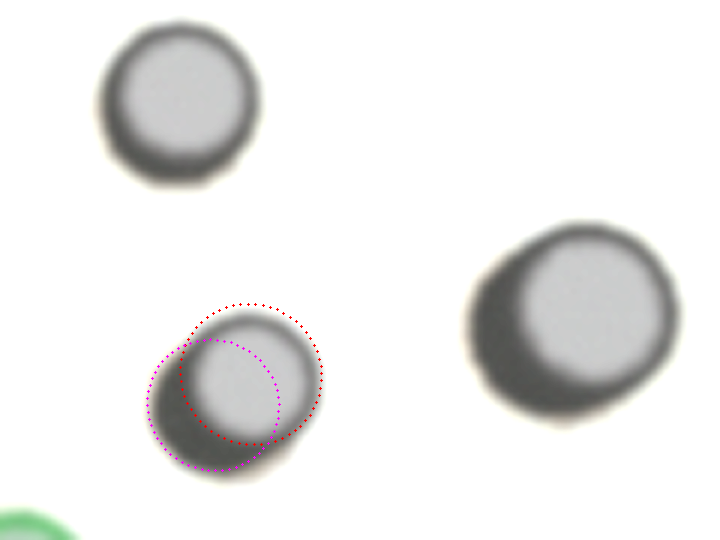

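Both overlays put the tall lens at about (0.484,-0.229). The neighbours leave room for the jaws along x, so I'll move above it.

```bash
python3 -m pendant '[[[1.7,0,-0.3],[0,0,0],0],[[3.5,0,-0.6],[0,0,0],0],[[3.5,0,-0.6],[0,0,0],0],[[3.5,0,-0.6],[0,0,0],0],[[3.5,0,-0.6],[0,0,0],0],[[3.5,0,-0.6],[0,0,0],0],[[3.5,0,-0.6],[0,0,0],0],[[3.5,0,-0.6],[0,0,0],0],[[3.5,0,-0.6],[0,0,0],0],[[3.5,0,-0.6],[0,0,0],0],[[3.5,0,-0.6],[0,0,0],0],[[3.5,0,-0.6],[0,0,0],0],[[3.5,0,-0.6],[0,0,0],0],[[3.5,0,-0.6],[0,0,0],0],[[3.5,0,-0.6],[0,0,0],0],[[3.5,0,-0.6],[0,0,0],0],[[1.7,0,-0.2],[0,0,0],0],[[0,2,0],[0,0,0],0],[[0,2.5,0],[0,0,0],0],[[0,0,0],[0,0,0],0]]'
python3 - <<'E'
from ov import *
go([.4842,-.229,.106],0)
s=bot.read_state(); R=np.array(s["tcp_rot"]); p=np.array(s["position"])
F=np.array([p+R@[x,.07,sg*.0435] for x in(.0095,-.0095) for sg in(1,-1)])
ov("scene",170,130,290,270,5,"pics/s10.png",[(F,(0,0,255)),(ring([.4842,-.229,.084],.028,n=40),(255,0,255))])
E
```

```text
time_s: 15.37
position: [0.4803, -0.2287, 0.2006]
tcp_rot: [[-0.002, -0.008, 1.0], [-1.0, 0.006, -0.002], [-0.006, -1.0, -0.008]]
force: [-0.7, 1.0, 0.1]
opening: 1.001
t 15.3667 p [ 0.4803 -0.2287  0.2006] j [-37.5039  30.8246 100.0906  -0.0027  49.6321 -37.4145] F [-0.6955  0.9946  0.1001] open 1.0005259585980149
y axis [-0.0076  0.0058 -1.    ] heading z -0.0864033197749407
shift cm [0.0814 9.4589 0.4574]
turn rad [ 0.0076 -0.0015 -0.0058]
```

View pics/s10.png

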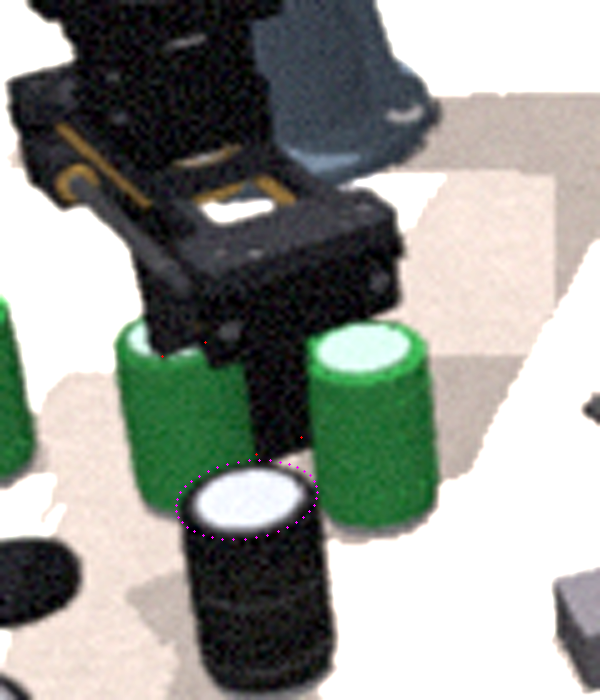

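```bash
python3 -m pendant '[[[0,0,0.3],[0,0,0],0],[[0,0,0],[0,0,0],0],[[0,0.5,0],[0,0,0],0],[[0,1.5,0],[0,0,0],0],[[0,0,0],[0,0,0],0],[[0,0,0],[0,0,0],0]]'
python3 - <<'E'
from h import *
go([.4845,-.2285,.106],0)
E
```

```text
time_s: 15.92
position: [0.4857, -0.2291, 0.1848]
tcp_rot: [[0.001, -0.001, 1.0], [-1.0, 0.0, 0.001], [-0.0, -1.0, -0.001]]
force: [-0.2, -0.5, 0.2]
opening: 0.999
t 15.9167 p [ 0.4857 -0.2291  0.1848] j [-37.1822  32.4584 100.3104  -0.0008  47.274  -37.214 ] F [-0.2463 -0.4777  0.2412] open 0.9985976112055315
y axis [-0.0006  0.0004 -1.    ] heading z 0.03238315115280318
shift cm [-0.0597  7.8841 -0.118 ]
turn rad [ 0.0006  0.0006 -0.0004]
```

```bash
python3 -m pendant '[[[-0.06,1,-0.1],[0,0,0],0],[[0,1.4,0],[0,0,0],0],[[0,1.4,0],[0,0,0],0],[[0,1.4,0],[0,0,0],0],[[0,1.4,0],[0,0,0],0],[[0,1,0],[0,0,0],0],[[0,0.2,0],[0,0,0],0],[[0,0,0],[0,0,0],0],[[0,0,0],[0,0,0],0]]'
python3 - <<'E'
from ov import *
go([.4845,-.2285,.106],0)
crop(cap("scene"),170,130,290,270,5,"pics/s11.png",1.8)
E
```

```text
time_s: 16.67
position: [0.4851, -0.2291, 0.1071]
tcp_rot: [[0.0, 0.001, 1.0], [-1.0, -0.0, 0.0], [0.0, -1.0, 0.001]]
force: [0.1, -0.3, -0.0]
opening: 0.999
t 16.6667 p [ 0.4851 -0.2291  0.1071] j [-37.2234  40.1163 102.7025   0.0008  37.1398 -37.2298] F [ 0.0958 -0.2753 -0.0204] open 0.9993365166020928
y axis [ 0.0006 -0.0004 -1.    ] heading z 0.005755301082172588
shift cm [-0.061   0.107  -0.0582]
turn rad [-0.0006  0.0001  0.0004]
```

View pics/s11.png

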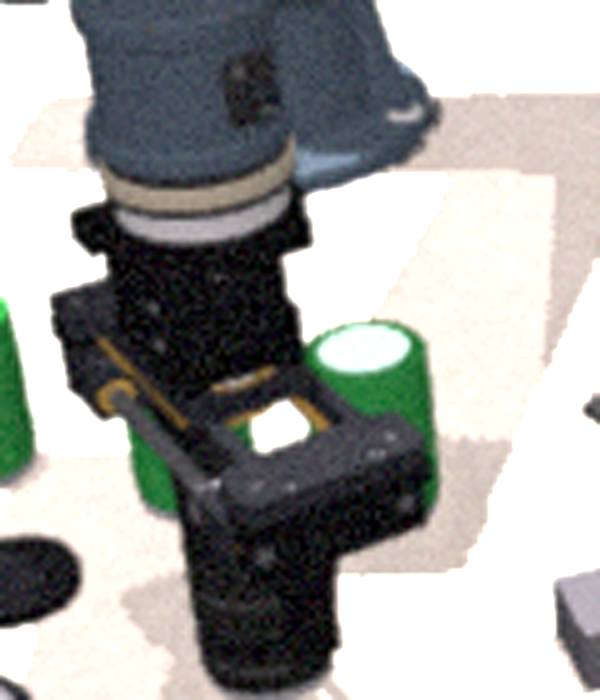

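The gripper straddles the lens, with the glass visible through it at (280,428). I'll close.

```bash
python3 -m pendant '[[[-0.05,0,-0.05],[0,0,0],0.3],[[0,0,0],[0,0,0],0.3],[[0,0,0],[0,0,0],0.3],[[0,0,0],[0,0,0],1],[[0,0,0],[0,0,0],1],[[0,0,0],[0,0,0],1],[[0,0,0],[0,0,0],1],[[0,0,0],[0,0,0],1],[[0,0,0],[0,0,0],1],[[0,0,0],[0,0,0],1]]'
python3 -m pendant '[[[0,-0.2,0],[0,0,0],1],[[0,-0.5,0],[0,0,0],1],[[0,-1,0],[0,0,0],1],[[0,-1,0],[0,0,0],1],[[0,0,0],[0,0,0],1],[[0,0,0],[0,0,0],1]]'
python3 - <<'E'
from ov import *
go([.4845,-.2285,.106],0)
crop(cap("scene"),170,130,290,270,5,"pics/s12.png",1.8)
E
```

```text
time_s: 17.55
position: [0.4843, -0.2285, 0.1069]
tcp_rot: [[0.0, -0.0, 1.0], [-1.0, -0.0, 0.0], [0.0, -1.0, -0.0]]
force: [-0.6, -0.0, 2.3]
opening: 0.636
time_s: 18.05
position: [0.4848, -0.2288, 0.1348]
tcp_rot: [[0.0, 0.002, 1.0], [-1.0, -0.001, 0.0], [0.001, -1.0, 0.002]]
force: [0.4, 0.9, -2.4]
opening: 0.64
t 18.05 p [ 0.4848 -0.2288  0.1348] j [-37.2133  37.2361 102.189    0.0003  40.4326 -37.2185] F [ 0.379   0.9366 -2.3899] open 0.6403724998556897
y axis [ 0.002  -0.0015 -1.    ] heading z 0.0051459500099600075
shift cm [-0.0351  2.8839 -0.0393]
turn rad [-0.002   0.0001  0.0015]
```

View pics/s12.png

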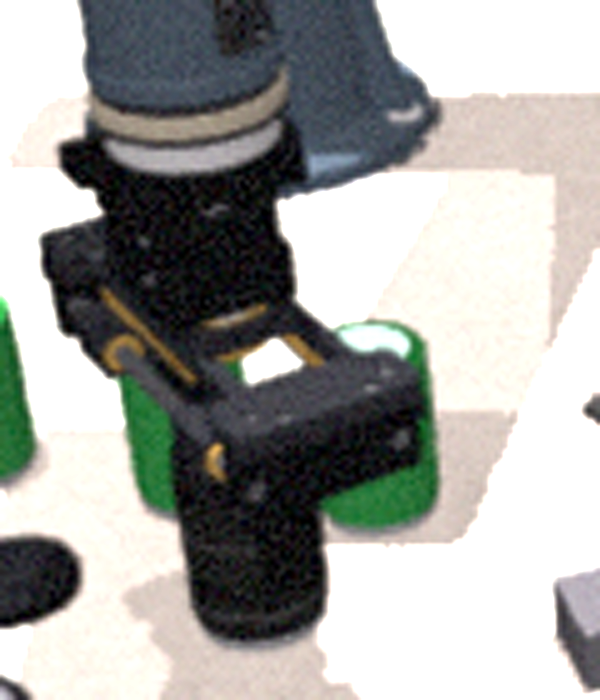

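```bash
python3 -m pendant '[[[0,-1.5,0],[0,0,0],1],[[0,-2.5,0],[0,0,0],1],[[0,-3,0],[0,0,0],1],[[0,-3,0],[0,0,0],1],[[0,-3,0],[0,0,0],1],[[0,-2,0],[0,0,0],1],[[0,-0.5,0],[0,0,0],1],[[0,0,0],[0,0,0],1],[[0,0,0],[0,0,0],1]]'
python3 - <<'E'
from ov import *
go([.5445,.1925,.29],0)
crop(cap("scene"),170,80,290,220,5,"pics/s13.png",1.8)
E
```

```text
time_s: 18.85
position: [0.4836, -0.2279, 0.2876]
tcp_rot: [[-0.0, -0.002, 1.0], [-1.0, 0.001, -0.0], [-0.001, -1.0, -0.002]]
force: [-0.3, 0.4, -3.7]
opening: 0.635
t 18.85 p [ 0.4836 -0.2279  0.2876] j [-37.2201  23.6581  95.2903  -0.0014  61.1832 -37.2168] F [-0.2508  0.417  -3.724 ] open 0.6345771799930092
y axis [-0.0018  0.0014 -1.    ] heading z -0.002594938887910443
shift cm [-42.0435  -0.195    6.091 ]
turn rad [ 0.0018 -0.     -0.0014]
```

View pics/s13.png

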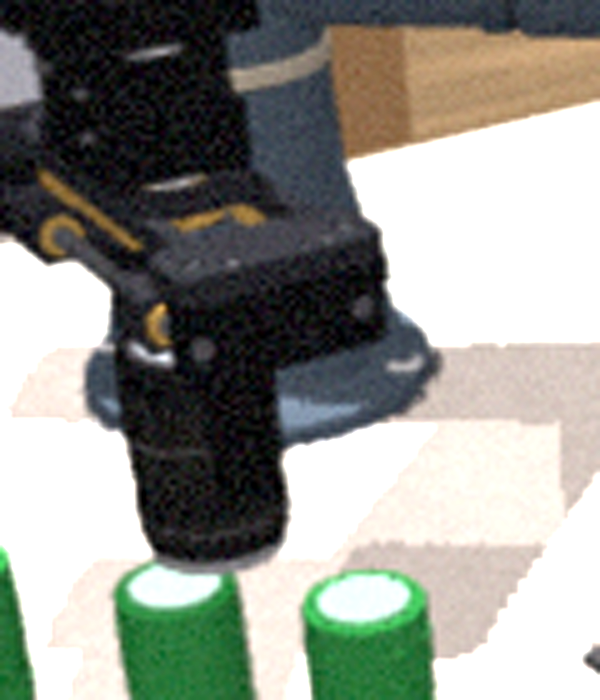

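The lens hangs upright in the grip with its foot at about (215,560) in the crop, clear of the green ones. I'll carry it over the screen with the foot at about 0.18 m.

```bash
python3 -m pendant '[[[-1.5,0,0.2],[0,0,0],1],[[-3,0,0.43],[0,0,0],1],[[-3,0,0.43],[0,0,0],1],[[-3,0,0.43],[0,0,0],1],[[-3,0,0.43],[0,0,0],1],[[-3,0,0.43],[0,0,0],1],[[-3,0,0.43],[0,0,0],1],[[-3,0,0.43],[0,0,0],1],[[-3,0,0.43],[0,0,0],1],[[-3,0,0.43],[0,0,0],1],[[-3,0,0.43],[0,0,0],1],[[-3,0,0.43],[0,0,0],1],[[-3,0,0.43],[0,0,0],1],[[-3,0,0.43],[0,0,0],1],[[-1.5,0,0.2],[0,0,0],1],[[0,0,0],[0,0,0],1],[[0,0,0],[0,0,0],1],[[0,0,0],[0,0,0],1]]'
python3 - <<'E'
from ov import *
go([.5445,.1925,.29],0)
s=bot.read_state(); R=np.array(s["tcp_rot"]); p=np.array(s["position"])
ax=np.stack([R[:,0],R[:,2],R[:,1]],1)
P=lambda d,r: ring(p+R@[0,d,0],r,ax,60)
g=[(P(.1069,.028),(0,0,255)),(ring([.5413,.1932,.058],.034,n=60),(255,255,0)),(ring([.5472,.1916,.058],.034,n=60),(0,255,255))]
ov("scene",330,90,480,230,5,"pics/s14.png",g)
ov("top",150,110,300,260,5,"pics/t14.png",g,2)
E
```

```text
time_s: 20.4
position: [0.5434, 0.1908, 0.287]
tcp_rot: [[0.0, -0.004, 1.0], [-1.0, -0.001, -0.0], [0.001, -1.0, -0.004]]
force: [-0.4, -0.4, -2.8]
opening: 0.638
t 20.4 p [0.5434 0.1908 0.287 ] j [ 8.2559 26.8515 89.4793 -0.0434 63.8876  8.275 ] F [-0.42   -0.4189 -2.8334] open 0.6379314075164793
y axis [-0.0037 -0.0012 -1.    ] heading z -4.5705083436812666e-05
shift cm [-0.1655 -0.2966  0.1122]
turn rad [0.0037 0.     0.0012]
```

View pics/s14.png

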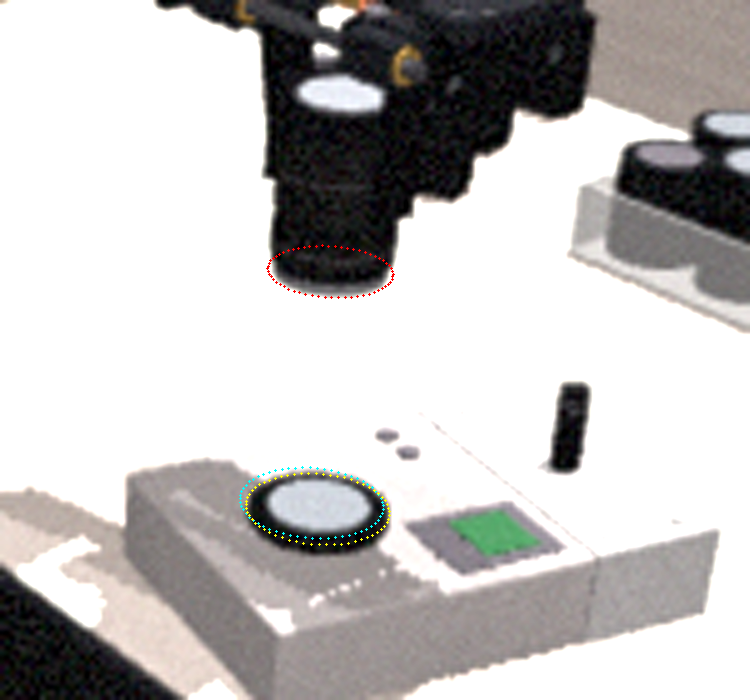

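View pics/t14.png

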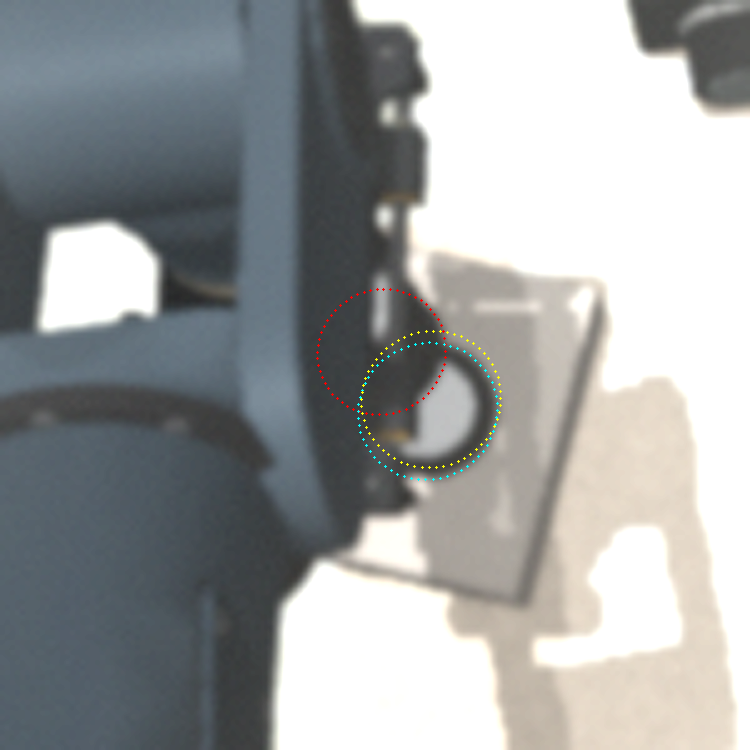

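Scene crop: the lens foot is at about (334,285), close to its predicted ring. The yellow scene-camera ring fits the port collar at (318,510), and the pin still stands at (568,430). Correcting both cameras with the pin, the port comes out at about (0.545,0.193). I'll lower in stages.

```bash
python3 -m pendant '[[[-0.2,1,0.13],[0,0,0],1],[[0,2,0],[0,0,0],1],[[0,2,0],[0,0,0],1],[[0,2,0],[0,0,0],1],[[0,1.5,0],[0,0,0],1],[[0,0.7,0],[0,0,0],1],[[0,0.2,0],[0,0,0],1],[[0,0,0],[0,0,0],1],[[0,0,0],[0,0,0],1],[[0,0,0],[0,0,0],1]]'
python3 - <<'E'
from ov import *
go([.545,.193,.175],0)
s=bot.read_state(); R=np.array(s["tcp_rot"]); p=np.array(s["position"])
ax=np.stack([R[:,0],R[:,2],R[:,1]],1)
P=lambda d,r: ring(p+R@[0,d,0],r,ax,60)
g=[(P(.1069,.028),(0,0,255)),(P(.08,.028),(0,0,255)),(ring([.545,.193,.058],.034,n=60),(255,255,0))]
ov("scene",350,130,440,220,8,"pics/s15.png",g)
ov("top",200,150,280,230,8,"pics/t15.png",g,2)
E
```

```text
time_s: 21.33
position: [0.5463, 0.1936, 0.1958]
tcp_rot: [[-0.0, 0.002, 1.0], [-1.0, 0.0, -0.0], [-0.0, -1.0, 0.002]]
force: [0.2, 0.0, -2.3]
opening: 0.64
t 21.3333 p [0.5463 0.1936 0.1958] j [ 8.4704 33.9815 93.8091  0.0023 52.0686  8.4787] F [ 0.1536  0.046  -2.2775] open 0.6403135543343402
y axis [ 0.0024  0.0004 -1.    ] heading z -0.00976363611435094
shift cm [ 0.0596  2.0822 -0.1346]
turn rad [-0.0024 -0.0002 -0.0004]
```

View pics/s15.png

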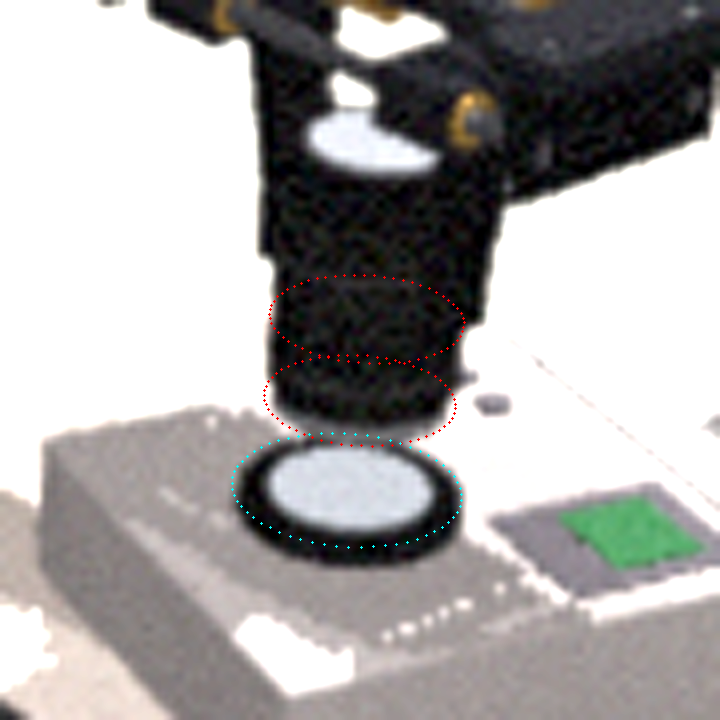

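View pics/t15.png

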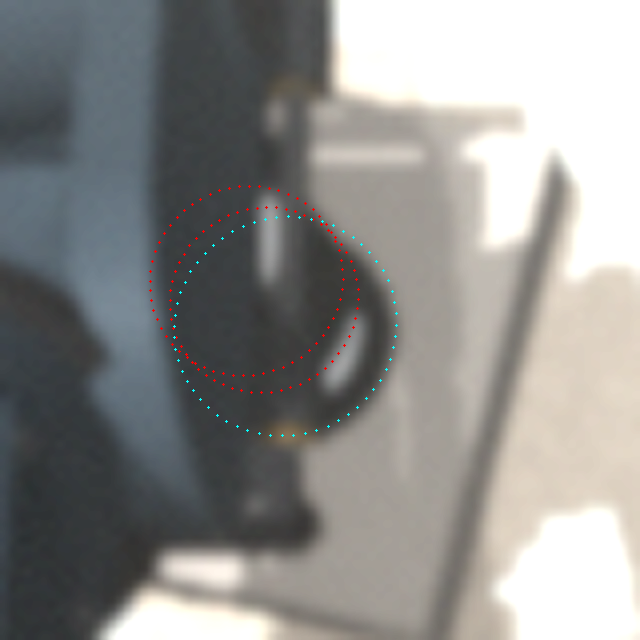

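Scene crop: the foot is centred at x≈361 against a predicted 360, and the collar at about 349.5 against 347.5. So the lens and port agree with the arm to under 1 mm. I'll lower the last 2 cm with a small trim.

```bash
python3 -m pendant '[[[0,0.3,-0.1],[0,0,0],1],[[0,0.4,0],[0,0,0],1],[[0,0.4,0],[0,0,0],1],[[0,0.3,0],[0,0,0],1],[[0,0,0],[0,0,0],1],[[0,0,0],[0,0,0],1],[[0,0,0],[0,0,0],1],[[0,0,0],[0,0,0],1]]'
python3 -c "
from h import *
go([.5446,.1933,.175],0)"
```

```text
time_s: 22.1
position: [0.5447, 0.1936, 0.1808]
tcp_rot: [[0.0, 0.0, 1.0], [-1.0, 0.0, 0.0], [-0.0, -1.0, 0.0]]
force: [1.3, 0.7, -2.0]
opening: 0.644
t 22.1 p [0.5447 0.1936 0.1808] j [ 8.4941 35.1962 94.5354  0.0003 50.2504  8.4931] F [ 1.3155  0.6621 -2.0113] open 0.6438108866884912
y axis [ 0.0003  0.0001 -1.    ] heading z 0.0008321973915077174
shift cm [ 0.0277  0.5822 -0.0072]
turn rad [-0.0003  0.     -0.0001]
```

```bash
python3 -m pendant '[[[0,0.2,0],[0,0,0],1],[[0,0.2,0],[0,0,0],1],[[0,0.15,0],[0,0,0],1],[[0,0,0],[0,0,0],1],[[0,0,0],[0,0,0],1],[[0,0,0],[0,0,0],1],[[0,0,0],[0,0,0],1],[[0,0,0],[0,0,0],1],[[0,0,0],[0,0,0],1]]'
python3 - <<'E'
from ov import *
go([.5446,.1933,.175],0)
s=bot.read_state(); R=np.array(s["tcp_rot"]); p=np.array(s["position"])
ax=np.stack([R[:,0],R[:,2],R[:,1]],1)
P=lambda d,r: ring(p+R@[0,d,0],r,ax,60)
g=[(P(.1069,.028),(0,0,255)),(P(.08,.028),(0,0,255)),(ring([.5446,.1933,.058],.034,n=60),(255,255,0))]
ov("scene",350,130,440,220,8,"pics/s16.png",g)
c=cap("top"); cv2.imwrite("pics/t16.png",np.clip(c["img"][:,:,::-1].astype(float)*1.8,0,255).astype(np.uint8))
c=cap("scene"); cv2.imwrite("pics/s16f.png",c["img"][:,:,::-1])
E
```

```text
time_s: 22.85
position: [0.5446, 0.1936, 0.1753]
tcp_rot: [[-0.0, 0.0, 1.0], [-1.0, 0.0, -0.0], [-0.0, -1.0, 0.0]]
force: [1.1, -0.4, -2.0]
opening: 0.64
t 22.85 p [0.5446 0.1936 0.1753] j [ 8.4932 35.668  94.742  -0.0001 49.5781  8.4933] F [ 1.0814 -0.4015 -1.9821] open 0.6398054060051175
y axis [ 0.0002  0.     -1.    ] heading z -6.973698211646706e-06
shift cm [0.0252 0.0336 0.0025]
turn rad [-0.0002 -0.     -0.    ]
```

View pics/s16.png

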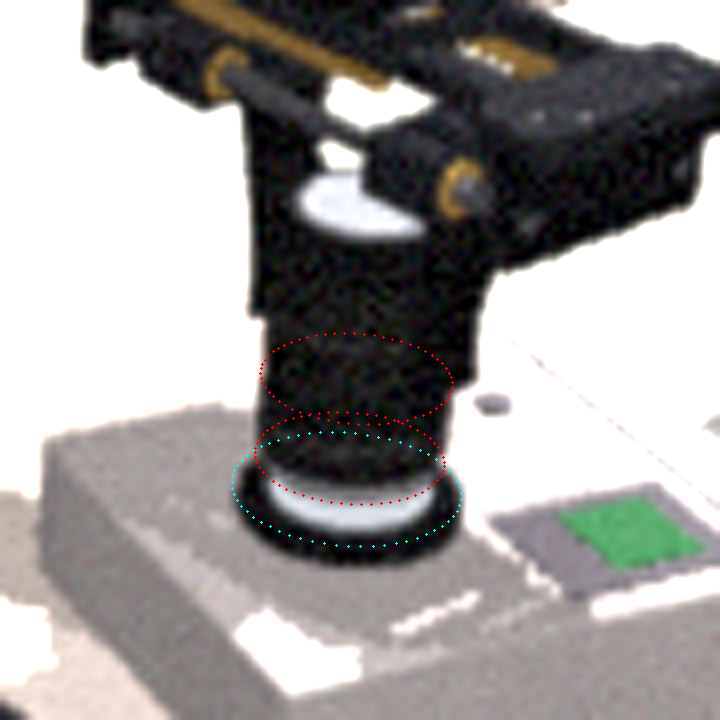

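View pics/t16.png

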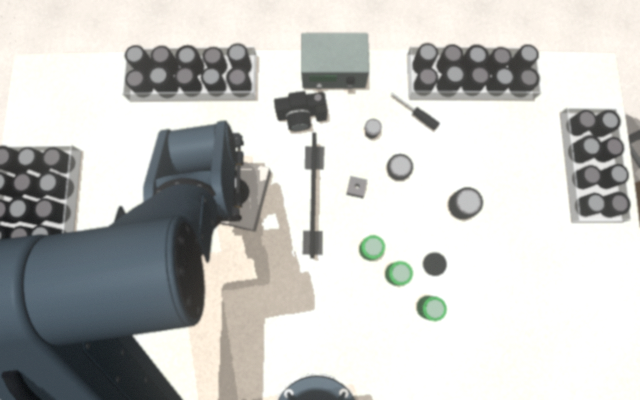

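View pics/s16f.png

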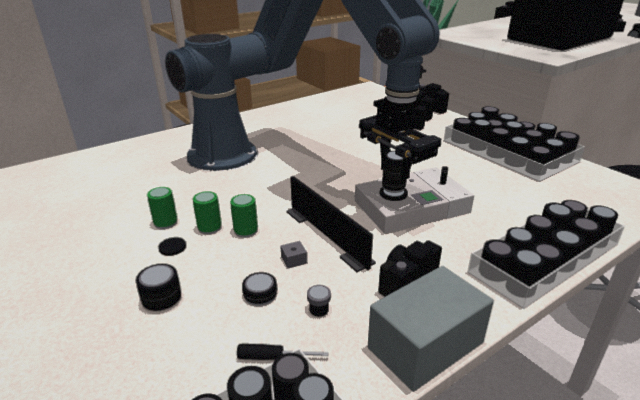

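Every bench item is where it was at the start, the pin is seated at scene (444,176), and the lens is centred over the port with a gap visible below it. I'll check it is still, then hand in.

```bash
python3 -m pendant '[[[0,0,0],[0,0,0],1],[[0,0,0],[0,0,0],1],[[0,0,0],[0,0,0],1]]'; python3 - <<'E'
from h import *
s=bot.read_state(); print(s["position"],np.abs(s["qvel"]).max(),s["opening"],s["force"])
print(bot.hand_in())
E
```

```text
time_s: 23.25
position: [0.5445, 0.1936, 0.1753]
tcp_rot: [[0.0, 0.0, 1.0], [-1.0, -0.0, 0.0], [0.0, -1.0, 0.0]]
force: [0.8, 0.1, -3.5]
opening: 0.635
[0.5445 0.1936 0.1753] 0.08333736478444975 0.6348545707933999 [ 0.7511  0.1078 -3.5026]
the job is handed in; nothing more can be done
None
```

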